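Issue the oldest tin from the gravity rack and restock it behind

TASK

Issue one tin from the sloping rack: lift the red lock collar on the release lever, throw the lever fully over to the outlet end so that the front tin rolls out, then bring the lever back until the collar drops home in its first notch and the queue has moved up. Lay the issued tin in the ribs of the green tray, and load the fresh tin from the blue tray onto the upper end of the lane, so that it lies across the lane and rolls up against the last tin. Set both tins down gently, and leave everything else alone.

Things in the scene. Friction and masses are not known exactly. Their poses are not given: they have to be found in the camera images.
- tin_rack: fixed gravity rack: sloping wire lane 400 mm long, 150 mm wide between low guides (23 mm above the runners); tins lie across it and roll down. Origin on the table under the lane; x across the lane (along the tins, away from the robot), y uphill along it (robot's left), z up; rises 0.14 rad towards +y. Runners: rods at x -33 and +33 mm, middle open, turned up 24 mm at both ends as end stops
- lever_pivot (a point): point on the release lever's hinge axis (which runs along the rack's x axis), in the plane of the lever's swing, 100 mm to the robot's side of the lane's middle, about 52 mm above the table; axes as the rack's
- collar_grip (a point): centre of the red ribbed lock collar on the lever, 36 mm diameter, 38 mm long along the lever, 148 mm from the pivot when down; moves with it. The lever's plain rod (13 to 17 mm) sticks out above, ending 194 mm from the pivot. Grip the collar from above, closing along the rack's x axis, and follow the lever's arc. A spring of 4.5 N (down) to 8 N (lifted) pulls it to the pivot
- release_lever (a joint): lever angle, rad: 0 = hold, leaning 0.40 rad from vertical uphill (rack's +y); 0.80 = over, leaning 0.40 rad to -y, to the outlet; end stops at both, and a notch that blocks the lever at each unless the collar is lifted. Over, a rocker under the lane lets just the front tin (from about 0.6 rad) roll out and holds the next; back at 0, the queue moves up and leaves room for one tin
- lock_collar (a joint): lift of the collar along the lever in m: 0 = fully down in its notch, 0.013 = fully lifted; its tooth clears the notch from 0.009; let go between the notches, it rides at about 0.009 on the land
- outlet (a point): where the issued tin comes to rest in the lower end of the lane: the middle of its axis; axes as the rack's. The runners stand clear of the tin's middle, so fingers can go down uphill and downhill of it
- load_point (a point): middle of the axis of a tin set down on the runners at the upper end of the lane, about 50 mm uphill of where it comes to rest behind the queue; axes as the rack's
- front_tin_mid (a point): the oldest tin, first in the queue at the lower (right) end: white tea tin with lid, body 65 mm diameter, 138 mm long, lid end (last 29 mm) 69 mm diameter, 0.11 to 0.23 kg, lying on its side; the point is the middle of its axis, its z axis along the tin towards the lid
- second_tin_mid (a point): second tin in the queue: same kind and same axes
- third_tin_mid (a point): third tin in the queue, last at the upper end: same kind and same axes
- front_tin: the oldest tin; origin at the centre of its bottom end, z along the tin towards its lid
- fresh_tin: the fresh tin; origin at the centre of its bottom end, z along the tin towards its lid
- fresh_tin_mid (a point): the fresh tin, lying in the blue tray: white tea tin with lid, body 65 mm diameter, 138 mm long, lid end (last 29 mm) 69 mm diameter, 0.11 to 0.23 kg, lying on its side; the point is the middle of its axis, its z axis along the tin towards the lid
- blue_tray_rest (a point): blue plastic tray, 164 x 112 mm, fixed, rim 18 mm high, two pairs of V ribs that hold one tin lying along the tray's x axis (long side); the point is the middle of the axis of a tin at rest in it, 44.5 mm above the table; y across the tin
- green_tray: green plastic tray of the same kind, fixed, empty; origin at the centre of its underside, x along its long side
- green_tray_rest (a point): middle of the axis of a tin at rest in the green tray, 44.5 mm above the table; axes as the tray's
- labels: bystander, leave alone: roll of batch labels, 74 mm, 30 mm high
- lid_a: bystander, leave alone: loose tin lid, 69 mm, by the pot
- lid_b: bystander, leave alone: loose tin lid, 69 mm, behind the trays
- stamp: bystander, leave alone: wooden date stamp, 70 mm high

How it is judged:
By the outcome, as a careful person would: the job done as asked, in the order asked, and still so for the second after the job is handed in, with the robot touching nothing.
It also fails if it takes over 70 s, if anything falls off the work surface, if the arm or the gripper's body presses on something with over 40 N, if the wrist force passes 120 N, or if a joint passes its speed limit or range.

ROBOT

A 6-joint arm with a two-finger parallel gripper is mounted at the origin on a cart in front of the work surface, level with it; the furniture and walls round the work are solid. World frame = base frame: x ahead of the robot, y to its left, z up, the work surface at z = 0. Lengths are in mm, angles in degrees, forces in N, time in s.
With the tool pointing down it reaches from about 300 to 850 mm from the base axis. Payload 4.2 kg.
Tool frame: the origin (TCP) lies midway between the tips of the shut fingers; the grasp point (between the pads) lies 19 mm behind it (pinch_z is the distance from the TCP to the grasp point, in mm); z points along the fingers, y is the line along which they close (so a half turn about z gives the same grasp; the last joint's range is limited). The gripper opens to 91 mm and grips with 3 to 60 N. Pads are 32 mm wide; open, the fingers measure 118 mm over their backs; the gripper's body (76 mm by 178 mm) begins 60 mm behind the grasp point.
Start: joints at [69.729, 18.312, 89.639, -0, 72.044, -1.146], TCP at [188.393, 543.278, 213.976] pointing down, gripper open.
Joint ranges: [-177.97, 177.97], [-48.28, 115.42], [12.27, 149.76], [-77.06, 257.06], [2.81, 150.46], [-146.56, 146.56]. Speed limits (degrees/s): [147.25, 147.25, 180, 180, 180, 180].

INTERFACE

Orientations are given as [roll, pitch, yaw] about the fixed x, y, z axes, in that order (R = Rz(yaw) Ry(pitch) Rx(roll)).
In Python, from workcell import * gives the robot as it stands.
- The arm moves only by the tool step_arm, never from a script. Its argument "steps" is a list of rows, each a list of 7 numbers: the turn, a rotation vector about the tool's x, y, z in degrees, then the shift along the tool's x, y, z in mm, then the opening, from 0 (shut) to 1 (fully open). In form: [[rx, ry, rz, x, y, z, hand], ...]. A call has exactly 8 rows; each row shifts and turns the commanded pose from where the row before left it, along the tool's axes as they then stand; what a row does not reach is not made up. A row lasts 1/8 s, in which the tool goes at most 62.5 mm and 10.7 degrees, less where a joint would pass 70% of its speed; a pose out of reach is approached as far as the arm can. A call is refused whole if a number of a shift passes 62.5 or a number of a turn 10.7, either way. A call with a gripper value outside its range is refused whole. The fingers move at their own pace and stop on an object; "force" is the grip in N (left out, the last holds). Time passes only in rows, so rows that do not move let the fingers close, or fill a call up. It gives the time, the measured TCP pose, the force, the opening and the grip force at its end, in the units of the state.
- state(): the state, without advancing time (a new reading comes with each control period).
- grab_frame(name): name is "scene" or "top"; returns a dict with "image" (480x640x3 uint8, blue, green, red), "fovy" (degrees; the focal length in pixels is half the picture's height over the tangent of half this angle, whatever the lens; pixels are square), "cx", "cy" (the principal point, pixels), "origin" and "rotation" of the camera in the world. Camera axes: x right, y down, z forward; pixel columns grow to the right and rows downward; lengths in mm; the calibration is good to about 2 mm. A picture is of the moment at which its call begins. There is no depth.
- job_done(): hands the job in; it is judged then, once.
The state is a dict: "time_s": time; "qpos": joint angles; "qvel": joint speeds; "effort": joint torques, N m; "ee_pos": TCP position; "ee_rot": TCP orientation; "force": force on the tool from outside, world axes, zero at the start; "torque": the same for the moment, N m; "gripper_width": finger opening in mm; "gripper_force": force on a finger pad.
Only numpy, scipy, OpenCV 4.12 (cv2) and the standard library are available. Lean on these libraries where they do the work, as an engineer would, in place of code of your own. Each camera call takes 0.05 s, during which the arm holds its last target. There are 200 camera calls.

## Working session

There is one attempt and no reset: what is moved stays moved. The work goes in short steps, Python scripts to look and compute and a tool call to move; the robot and the scene stay as the last step left them, time stands still between calls to the robot, and variables do not carry over. Pictures are saved under pics/ and viewed, at most 10 in all, crops included, and the job is handed in when it is done.

Besides the shell and the picture viewer there is one more tool, called after "Call:" as a command line: name --pt "numbers of a row" for each row, then --argument value for the rest. step_arm: Moves the arm, as the interface text tells. Its arguments: {"type":"object","properties":{"steps":{"type":"array","items":{"type":"array","items":{"type":"number"}}},"force":{"type":"number"}},"required":["steps"]}

```bash
ls; mkdir -p pics; python3 - <<'E'
from workcell import *
import cv2,numpy as np
for n in ("scene","top"):
    f=grab_frame(n); cv2.imwrite(f"pics/{n}0.png",f["image"])
    print(n,f["fovy"],f["cx"],f["cy"],np.round(f["origin"],1).tolist(),np.round(f["rotation"],4).tolist())
print(state())
E
```

```text
pics
scene 52.71024391859439 304.84667233263883 240.4599206983601 [1178.4, 765.5, 867.1] [-128.0247, 0.924, 138.7807]
top 43.255809400058915 322.56328916567765 228.6930363755686 [322.8, 56.9, 1679.3] [-170.7139, 1.0013, -91.1942]
{'time_s': 0.1, 'qpos': array([ 6.97291921e+01,  1.83450981e+01,  8.96973107e+01, -8.04972041e-04,
        7.20428594e+01, -1.14488086e+00]), 'qvel': array([ 0.07378534, -0.0937791 , -0.29401344,  0.02713167,  0.12876659,
        0.03248916]), 'effort': array([-3.43269330e-04, -4.13332629e+01, -2.32511812e+01,  7.28770229e-02,
        4.21249657e-02, -7.64107676e-05]), 'ee_pos': array([188.24032702, 542.857773  , 213.24748321]), 'ee_rot': array([-1.79914734e+02, -9.38472536e-04,  1.60874321e+02]), 'force': array([-0.42303174,  0.27617744,  0.01493128]), 'torque': array([-0.00456106, -0.02124123, -0.00352827]), 'gripper_force': 0.0, 'gripper_width': 91.0199993858161}
```

View pics/scene0.png

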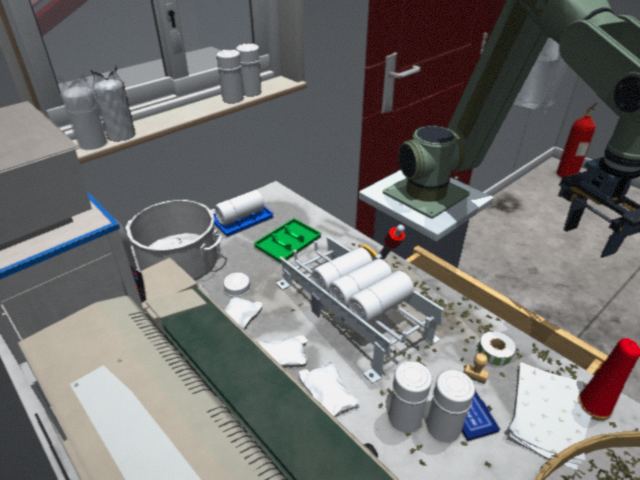

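View pics/top0.png

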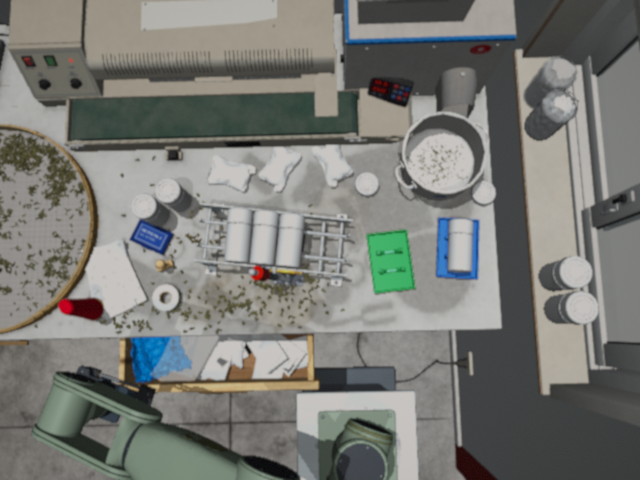

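The scene view shows the rack with three tins around (360,285), the red collar at (396,235), the green tray at (287,240) and the fresh tin at (240,206) in the blue tray. In the top view the tins are at columns 238, 264 and 290, the collar at (260,272), the green tray at (390,262) and the blue tray at (458,248). The uphill end is on the left. Next I'll write a helper and measure by masks.

```bash
cat > h.py <<'E'
from workcell import *
import cv2,numpy as np
from scipy.spatial.transform import Rotation as R
class Cam:
    def __init__(s,n,f=None):
        f=f or grab_frame(n); s.im=f["image"]; s.f=240/np.tan(np.radians(f["fovy"]/2)); s.c=np.array([f["cx"],f["cy"]])
        s.o=np.array(f["origin"],float); s.R=R.from_euler("xyz",f["rotation"],degrees=True).as_matrix()
        s.hsv=cv2.cvtColor(s.im,cv2.COLOR_BGR2HSV)
    def ray(s,p):
        d=s.R@np.array([*(np.array(p,float)-s.c)/s.f,1]); return d/np.linalg.norm(d)
    def plane(s,p,z): d=s.ray(p); return s.o+d*(z-s.o[2])/d[2]
    def px(s,P):
        q=s.R.T@(np.array(P,float)-s.o); return q[:2]/q[2]*s.f+s.c
    def mask(s,lo,hi,roi,wrap=False):
        x0,y0,x1,y1=roi; m=cv2.inRange(s.hsv,np.array(lo),np.array(hi))
        if wrap: m|=cv2.inRange(s.hsv,np.array([172,lo[1],lo[2]]),np.array([180,hi[1],hi[2]]))
        k=np.zeros_like(m); k[y0:y1,x0:x1]=m[y0:y1,x0:x1]; return k
def big(m):
    c=cv2.findContours(m,cv2.RETR_EXTERNAL,cv2.CHAIN_APPROX_NONE)[0]; return max(c,key=cv2.contourArea)
def cen(c): M=cv2.moments(c); return np.array([M["m10"],M["m01"]])/M["m00"]
def tri(a,p,b,q):
    d,e=a.ray(p),b.ray(q); t=np.linalg.lstsq(np.c_[d,-e],b.o-a.o,rcond=None)[0]
    A,B=a.o+t[0]*d,b.o+t[1]*e; return (A+B)/2,np.linalg.norm(A-B)
E
python3 - <<'E'
from h import *
T,S=Cam("top"),Cam("scene"); np.set_printoptions(precision=1,suppress=True)
rt=big(T.mask([0,120,60],[8,255,255],(245,255,280,290),True)); rs=big(S.mask([0,120,60],[8,255,255],(375,215,415,260),True))
print("collar",cen(rt),cen(rs),cv2.contourArea(rt),cv2.contourArea(rs),*tri(T,cen(rt),S,cen(rs)))
for n,c,lo,hi,roi in (("greenT",T,[45,80,40],[80,255,255],(355,220,425,305)),("blueT",T,[100,120,40],[125,255,255],(425,205,490,290)),("greenS",S,[45,80,40],[80,255,255],(240,205,330,275))):
    k=cv2.convexHull(big(c.mask(lo,hi,roi))); b=cv2.boxPoints(cv2.minAreaRect(k)) if c is T else cv2.approxPolyDP(k,4,True)[:,0]
    for z in (0,18):
        P=np.array([c.plane(p,z) for p in b]); print(n,z,P.mean(0),[round(float(np.linalg.norm(P[i,:2]-P[i-1,:2])),1) for i in range(len(P))],"yaw",np.degrees(np.arctan2(*(P[1]-P[0])[1::-1])))
m=T.mask([0,0,165],[180,50,255],(200,195,490,290))
for c in cv2.findContours(m,cv2.RETR_EXTERNAL,cv2.CHAIN_APPROX_NONE)[0]:
    if cv2.contourArea(c)>300: r=cv2.minAreaRect(c); print("white",r,[T.plane(r[0],z)[:2] for z in (44.5,110)])
a=cv2.resize(T.im[195:300,190:490],None,fx=2.6,fy=2.6,interpolation=cv2.INTER_CUBIC)
cv2.imwrite("pics/tc.png",a); cv2.imwrite("pics/sc.png",cv2.resize(S.im[180:380,205:455],None,fx=3,fy=3,interpolation=cv2.INTER_CUBIC))
E
```

```text
collar [258.8 272.9] [395.6 234.5] 103.5 129.5 [458.5 237.3 199.4] 1.9916796749114611
greenT 0 [ 503.1 -106.1    0. ] [169.1, 114.7, 169.2, 112.8] yaw -83.1252089121064
greenT 18 [ 501.2 -104.3   18. ] [167.3, 113.5, 167.4, 111.6] yaw -83.12520891210642
blueT 0 [ 535.1 -293.6    0. ] [111.6, 168.1, 113.4, 167.9] yaw -4.282612674794735
blueT 18 [ 532.9 -289.8   18. ] [110.4, 166.3, 112.2, 166.1] yaw -4.282612674794713
greenS 0 [ 489.  -121.5    0. ] [109.9, 176.1, 116.6, 164.9] yaw 8.685353643152968
greenS 18 [ 503.3 -103.    18. ] [107.6, 172.5, 114.2, 161.5] yaw 8.685353643152936
white ((460.7933044433594, 243.99285888671875), (19.161026000976562, 50.3149299621582), 1.9749339818954468) [array([ 539.8, -294.4]), array([ 531.1, -280.4])]
white ((290.2904357910156, 238.74111938476562), (32.24291229248047, 52.91815948486328), 6.009005546569824) [array([565. , 168.7]), array([555.3, 164.2])]
white ((262.5494689941406, 235.6260223388672), (22.203514099121094, 53.09264373779297), 1.1934894323349) [array([575.4, 244.5]), array([565.3, 237. ])]
white ((479.0, 247.0), (84.0, 20.0), 90.0) [array([ 530.4, -343.1]), array([ 522.1, -327.1])]
white ((235.0, 227.5), (69.99998474121094, 64.99998474121094), 0.0) [array([599.7, 320.2]), array([588.6, 309.6])]
```

View pics/tc.png

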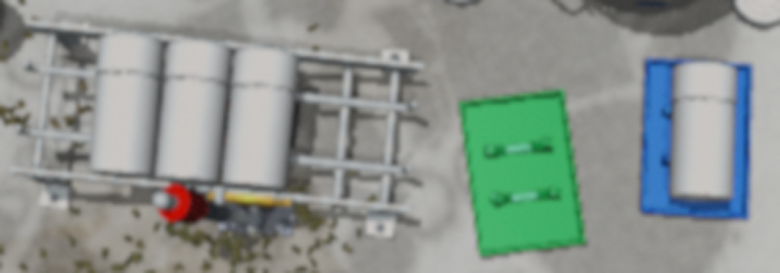

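View pics/sc.png

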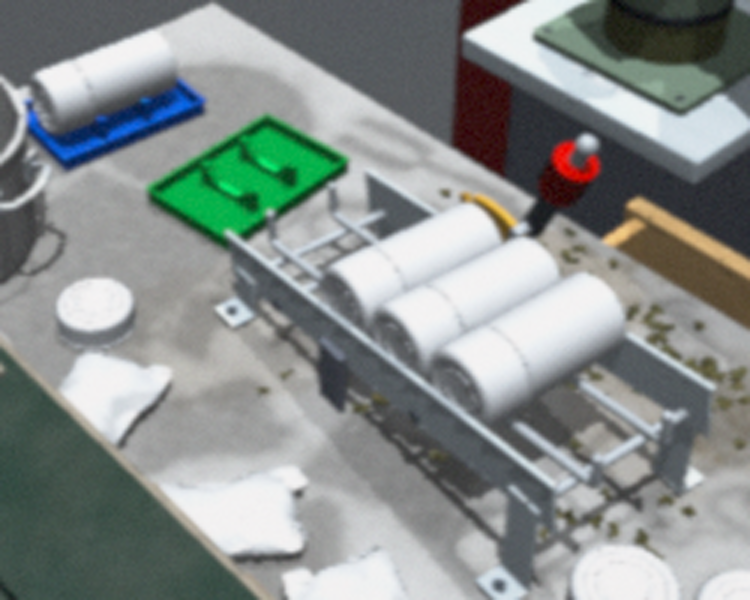

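The top crop shows the lids at the far (+x) end of every tin, and the rack feet at (395,55), (378,228) and (55,195). The scene crop shows the collar at (570,172), the rack feet at (233,310), (500,585) and (690,475), and the guide ends. Next I'll triangulate the rack and refine the tins.

```bash
python3 - <<'E'
from h import *
T,S=Cam("top"),Cam("scene"); np.set_printoptions(precision=1,suppress=True)
t=lambda x,y:np.array([x,y])/2.6+[190,195]
s=lambda x,y:np.array([x,y])/3+[205,180]
F={"farR":(t(395,55),s(233,310)),"nearR":(t(378,228),None),"nearL":(t(55,195),s(690,475)),"farL":(None,s(500,585))}
for k,(a,b) in F.items(): print("foot",k,None if a is None else T.plane(a,3),None if b is None else S.plane(b,3))
G={"farR":((422,67),(230,235)),"farL":((22,24),(552,490)),"nearR":((415,217),(370,172)),"nearL":((15,170),(712,388))}
for k,(a,b) in G.items(): print("guide",k,*tri(T,t(*a),S,s(*b)))
# fresh tin: low saturation inside ROI
for n,c,roi in (("T",T,(438,215,478,280)),("S",S,(210,185,268,226))):
    m=c.mask([0,0,110],[180,70,255],roi); m=cv2.morphologyEx(m,cv2.MORPH_OPEN,np.ones((5,5)));k=cv2.convexHull(big(m)); r=cv2.minAreaRect(k)
    print("fresh",n,r,c.plane(r[0],44.5),cv2.boundingRect(k))
    b=cv2.boxPoints(r); P=np.array([c.plane(p,44.5) for p in b]); e=P[1:]-P[:-1]; print([ (np.linalg.norm(v[:2]),np.degrees(np.arctan2(v[1],v[0]))) for v in e])
# tins in queue: row intensity profile along lane in top view
g=T.im.mean(2)
for r in (225,240,255): print(r,g[r,218:314].astype(int))
E
```

```text
foot farR [632.   25.3   3. ] [622.8  22.3   3. ]
foot nearR [445.4  48.2   3. ] None
foot nearL [488.4 393.1   3. ] [480.2 399.4   3. ]
foot farL None [662.2 371.2   3. ]
guide farR [606.1  -0.3  64.8] 3.0264122760131054
guide farL [652.6 401.2 124.2] 6.62030408761362
guide nearR [451.1  11.   58.6] 2.2033278918107597
guide nearL [501.7 410.8 121.8] 2.953496384753646
fresh T ((462.250244140625, 242.49166870117188), (27.917831420898438, 55.935604095458984), 1.9091525077819824) [ 543.8 -298.6   44.5] (448, 215, 30, 56)
[(np.float64(153.69627816770733), np.float64(-4.987962845539418)), (np.float64(76.00360236346012), np.float64(-93.33384434597286)), (np.float64(153.571411492513), np.float64(174.59221511889425))]
fresh S ((244.00732421875, 202.3546600341797), (19.91891860961914, 54.10810852050781), 71.07534790039062) [ 508.  -304.1   44.5] (217, 186, 51, 33)
[(np.float64(181.55044818991016), np.float64(171.9433041467877)), (np.float64(114.03138773050168), np.float64(62.355248696100105)), (np.float64(170.21288491147314), np.float64(-9.727452782194376))]
225 [152 137 115 107 121 145 156 1
[... 450 characters left out ...]
 196 196 193 188 182 174 166 156 144 127 105  85 106 144 168
 181 189 194 196 197 197 197 197 197 198 197 197 196 193 188 183 176 168
 159 146 130 106  76  90 136 162 176 185 192 195 197 197 198 198 197 198
 198 198 196 195 192 187 181 173 163 150 134 109  75  45  51  69  81  84
  85  84  87 103 126 131]
255 [ 67  73  76  78  81  91 120 157 177 187 193 196 196 197 197 198 197 197
 197 197 197 195 191 186 179 172 163 152 138 121  99  93 124 158 176 186
 191 195 197 197 197 197 198 198 197 197 197 195 192 186 180 173 164 153
 138 119  95  89 120 154 173 183 190 194 197 197 198 198 198 198 198 197
 197 196 193 189 183 176 166 156 140 122  98  87  95 105 124 148 155 150
 143 141 142 143 142 140]
```

```bash
python3 - <<'E'
from h import *
T,S=Cam("top"),Cam("scene"); np.set_printoptions(precision=1,suppress=True)
yaw=np.radians(-6.8); X=np.array([np.cos(yaw),np.sin(yaw),0]); Y=np.array([-X[1],X[0],0]); Z=np.array([0,0,1.])
O=np.array([553.5,207.5,0])
# collar bias
L=np.sin(.4)*Y+np.cos(.4)*Z; U=np.cross(X,L)
def cyl(C,a,b,r):
    t=np.linspace(0,2*np.pi,40); return [C+L*h+r*(np.cos(q)*X+np.sin(q)*U) for h in (a,b) for q in t]
def cent(c,C):
    m=np.zeros((480*4,640*4),np.uint8); pr=lambda P:cv2.convexHull((np.array([c.px(p) for p in P])*4).astype(np.int32))
    cv2.fillConvexPoly(m,pr(cyl(C,-19,19,18)),255); cv2.fillConvexPoly(m,pr(cyl(C,19,46,8)),0)
    M=cv2.moments(m,True); return np.array([M["m10"],M["m01"]])/M["m00"]/4
P,_=tri(T,[258.8,272.9],S,[395.6,234.5]); C=P.copy(); C[2]=188.3
for _ in range(2):
    Q,_=tri(T,cent(T,C),S,cent(S,C)); C=C+(P-Q)
print("collar",C,"rack",[(C-O)@v for v in (X,Y,Z)],"pred px",cent(T,C),cent(S,C))
piv=C-148*L; print("pivot",piv,[(piv-O)@v for v in (X,Y,Z)])
s=T.hsv[...,1].astype(float); v=T.hsv[...,2]
E1=[]
for r in range(222,268,4):
    row=s[r,438:480]; thr=110; x=np.arange(438,480); lo=np.where(row<thr)[0]
    a=lo[0]-1+(row[lo[0]-1]-thr)/(row[lo[0]-1]-row[lo[0]]); b=lo[-1]+(thr-row[lo[-1]])/(row[lo[-1]+1]-row[lo[-1]])
    E1.append((r,438+a,438+b))
E1=np.array(E1); print(E1)
for r,a,b in E1: print(T.plane(((a+b)/2,r),44.5)[:2],(b-a))
print("col459",list(zip(range(210,226),v[210:226,460])),list(zip(range(266,282),v[266:282,460])), s[210:226,460],s[266:282,460])
E
```

```text
collar [458.8 240.  204.4] rack [np.float64(-97.83893408486165), np.float64(21.027551503520694), np.float64(204.41830519190057)] pred px [258.6 273.1] [395.2 234.5]
pivot [452.  182.7  68.1] [np.float64(-97.83893408486163), np.float64(-36.60636315815957), np.float64(68.10127807947359)]Traceback (most recent call last):
  File "<stdin>", line 22, in <module>
IndexError: index 42 is out of bounds for axis 0 with size 42
```

```bash
python3 - <<'E'
from h import *
T,S=Cam("top"),Cam("scene"); np.set_printoptions(precision=1,suppress=True,linewidth=200)
for c,(x0,y0,x1,y1) in ((T,(248,260,275,286)),(S,(378,218,414,258))):
    i=c.im.astype(int); r=i[...,2]-np.maximum(i[...,0],i[...,1])
    for th in (25,50):
        m=np.zeros(r.shape,np.uint8); m[y0:y1,x0:x1]=(r[y0:y1,x0:x1]>th)*255; k=cv2.convexHull(big(m))
        print(th,cen(k),cv2.contourArea(k),cv2.boundingRect(k))
    print(r[y0:y1:2,x0:x1:2])
s=T.hsv[...,1].astype(float); v=T.hsv[...,2]
for r in range(222,268,6): print(r,s[r,446:480].astype(int))
print(s[208:226,460].astype(int),s[264:282,460].astype(int))
# blue tray corners scene
k=cv2.convexHull(big(S.mask([100,120,40],[125,255,255],(205,180,280,240)))); print(cv2.approxPolyDP(k,3,True)[:,0].tolist())
E
```

```text
25 [258.8 273.1] 215.0 (250, 265, 20, 16)
50 [257.4 272.7] 148.0 (251, 265, 14, 16)
[[ -2  -3  -3  -2   2   3   3   2   2  -3  -4  -3  -2  -1]
 [ -1  -3  -3  -1   0   2   3   1  -1  -3  -4  -3  -4   0]
 [  0   2   1   0   8   4  -1  -1  -2  -2  -3  -3  -2   0]
 [  2   1   7  49 115 122  61  -1  -3  -5  -5  -4  -3  -3]
 [  1  -4  23 104 161 175 162  72  14   0  -4   4   2  -8]
 [ -1  -6  -6  11  69 138 177 137  44  34  16  23  12  -7]
 [ -3  -7  -6  -7   1  92 172 141  50  49  30  15  -1  -9]
 [  1  12   4   6  33 132 172 126  51  46  37  14  -6  -7]
 [  3  28 108 117 143 172 165  93  44  36  38  10  -7  -7]
 [  2   8  66 143 170 164 118  43  37  35  23  -1  -6  -7]
 [  3   2   9  42  75  34  14  14  16  14   4   3   3  -9]
 [  3   3   1   0   1   3   2   2   4   5   3   4   5  -9]
 [  4   3   4   1   2   3   2   3   3   3   3   4   4   2]]
25 [394.2 236.9] 294.5 (385, 226, 21, 23)
50 [396.  233.9] 166.0 (388, 227, 17, 15)
[[ -8  -7  -7  -5  -7  -8  -8 -10  -6  -9 -10 -10  -9 -13 -14 -21 -12  -8]
 [-10  -8  -9  -6  -8 -11  -7  -8 -10 -11  -6  -9 -10 -13 -12 -13 -18 -19]
 [ -7 -10 -10 
[... 1975 characters left out ...]
 8   8   6   5   3   3   4   4   5  23  96 165 190 196 205 167  81  21]
252 [180 142  57   8   5   6   6   6   4   3   3   6   8   9   8   8   8   6   8   4   3   4   4   6   5  25 104 170 190 196 200 154  66  14]
258 [182  90  11   6   5   6   4   6   4   3   3   6   8   8   9   8   8   8   6   4   3   4   6   4   5  36 118 175 191 195 210 169  73  13]
264 [174 117  33   5   5   6   3   4   3   3   5   6   8   8   8   8   8   8   6   3   1   4   4   5   5  51 133 181 190 196 191 136  57   9]
[ 7  7  7  9  9 10  9  5  8 14 25  9  3  8  8  8  8  8] [  8   8   8   8   8   9   6  26 103 168 195 198 197 180 126  23  10   7]
[[272, 212], [271, 217], [229, 235], [214, 222], [215, 216], [264, 207]]
```

```bash
python3 - <<'E'
from h import *
T,S=Cam("top"),Cam("scene"); np.set_printoptions(precision=1,suppress=True,linewidth=200)
yaw=np.radians(-6.8); X=np.array([np.cos(yaw),np.sin(yaw),0]); Y=np.array([-X[1],X[0],0]); Z=np.array([0,0,1.])
O=np.array([553.5,207.5,0]); L=np.sin(.4)*Y+np.cos(.4)*Z; U=np.cross(X,L); t=np.linspace(0,2*np.pi,60)
def cent(c,C): return cen(cv2.convexHull(np.array([c.px(C+L*h+18*(np.cos(q)*X+np.sin(q)*U)) for h in (-19,19) for q in t]).astype(np.float32)))
pt,ps=np.array([258.8,273.1]),np.array([394.2,236.9])
P,e=tri(T,pt,S,ps); C=P.copy()
for _ in range(3): C=C+P-tri(T,cent(T,C),S,cent(S,C))[0]
print("collar",P,e,C,"rack",[(C-O)@v for v in (X,Y,Z)])
C[2]=188.3
for c,p in ((T,pt),(S,ps)):
    D=C.copy()
    for _ in range(4): D+=c.plane(p,188.3)-c.plane(cent(c,D),188.3)
    print("on 188.3:",D)
a,b=T.plane((460.5,228),44.5),T.plane((459.35,258),44.5); print("fresh axis",a,b,np.degrees(np.arctan2(b[1]-a[1],b[0]-a[0])),"bottom end",T.plane((459,271.9),14))
tp=np.array([[272,212],[271,217],[229,235],[214,222],[215,216],[264,207]])
for z in (0,18): print(z,np.array([S.plane(p,z) for p in tp]))
E
```

```text
collar [459.6 236.9 192.9] 0.8521699594061524 [459.6 236.7 192.5] rack [np.float64(-96.73421926322085), np.float64(17.844214644147023), np.float64(192.47858439156198)]
on 188.3: [459.7 237.5 188.3]
on 188.3: [455.4 233.1 188.3]
fresh axis [ 583.7 -296.2   44.5] [ 501.7 -288.4   44.5] 174.5552899153522 bottom end [ 466.7 -291.6   14. ]
0 [[ 438.7 -257.2    0. ]
 [ 457.9 -237.8    0. ]
 [ 606.8 -249.2   -0. ]
 [ 603.6 -335.4    0. ]
 [ 583.7 -360.5    0. ]
 [ 440.2 -296.6    0. ]]
18 [[ 454.1 -235.9   18. ]
 [ 472.8 -217.    18. ]
 [ 618.6 -228.2   18. ]
 [ 615.5 -312.6   18. ]
 [ 596.1 -337.2   18. ]
 [ 455.5 -274.6   18. ]]
```

```bash
cat >> h.py <<'E'
yaw=np.radians(-6.8); X=np.array([np.cos(yaw),np.sin(yaw),0]); Y=np.array([-X[1],X[0],0]); Z=np.array([0,0,1.])
O=np.array([553.5,207.5,0]); L=np.sin(.4)*Y+np.cos(.4)*Z
def down(y): return R.from_euler("xyz",[180,0,y],degrees=True)   # tool y = (sin y,-cos y)
def frame(y,z): return R.from_matrix(np.c_[np.cross(y,z),y,z])
def plan(p,q,n,st=None):
    """rows (turn, shift in tool axes before the turn) from the measured pose to p,q"""
    s=st or state(); a,A=np.array(s["ee_pos"]),R.from_euler("xyz",s["ee_rot"],degrees=True)
    w=(A.inv()*q).as_rotvec(); D=np.array(p)-a; rows=[]
    for i in range(n):
        Ai=A*R.from_rotvec(w*i/n); rows.append(np.round(np.r_[np.degrees(w/n),Ai.inv().apply(D/n)],1).tolist())
    for r in rows: print(r)
    print("total turn",np.round(np.degrees(w),1),"dist",np.round(np.linalg.norm(D),1))
E
python3 - <<'E'
from h import *
C=np.array([458.5,236,188.3]); q=frame(X,-L); print(q.as_euler("xyz",degrees=True), "TCP grasp",C-19*L,"approach",C+61*L)
plan(C+61*L,q,16)
E
```

```text
[180.          22.91831181  83.2       ] TCP grasp [457.62393514 228.65309934 170.79984111] approach [461.3126293  259.58741791 244.48472063]
[1.0, -1.2, 4.8, -21.9, -11.2, -1.9]
[1.0, -1.2, 4.8, -22.8, -9.3, -1.3]
[1.0, -1.2, 4.8, -23.5, -7.4, -0.6]
[1.0, -1.2, 4.8, -24.1, -5.4, -0.0]
[1.0, -1.2, 4.8, -24.4, -3.4, 0.6]
[1.0, -1.2, 4.8, -24.6, -1.3, 1.1]
[1.0, -1.2, 4.8, -24.6, 0.8, 1.6]
[1.0, -1.2, 4.8, -24.4, 2.8, 2.1]
[1.0, -1.2, 4.8, -24.0, 4.9, 2.6]
[1.0, -1.2, 4.8, -23.5, 6.9, 3.0]
[1.0, -1.2, 4.8, -22.8, 8.9, 3.3]
[1.0, -1.2, 4.8, -21.9, 10.9, 3.6]
[1.0, -1.2, 4.8, -20.8, 12.7, 3.9]
[1.0, -1.2, 4.8, -19.6, 14.5, 4.1]
[1.0, -1.2, 4.8, -18.2, 16.1, 4.2]
[1.0, -1.2, 4.8, -16.7, 17.6, 4.3]
total turn [ 15.5 -19.3  76.6] dist 394.8
```

Call:
step_arm --pt "1.0 -1.2 4.8 -21.9 -11.2 -1.9 0.75" --pt "1.0 -1.2 4.8 -22.8 -9.3 -1.3 0.75" --pt "1.0 -1.2 4.8 -23.5 -7.4 -0.6 0.75" --pt "1.0 -1.2 4.8 -24.1 -5.4 0 0.75" --pt "1.0 -1.2 4.8 -24.4 -3.4 0.6 0.75" --pt "1.0 -1.2 4.8 -24.6 -1.3 1.1 0.75" --pt "1.0 -1.2 4.8 -24.6 0.8 1.6 0.75" --pt "1.0 -1.2 4.8 -24.4 2.8 2.1 0.75"

```text
time_s: 1.6
ee_pos: [325.1, 400.9, 229.4]
ee_rot: [-175.7, 11.5, 122.6]
force: [0.7, -0.6, 0.6]
gripper_width: 68.2
gripper_force: 0.0
```

Call:
step_arm --pt "1.0 -1.2 4.8 -24.0 4.9 2.6 0.75" --pt "1.0 -1.2 4.8 -23.5 6.9 3.0 0.75" --pt "1.0 -1.2 4.8 -22.8 8.9 3.3 0.75" --pt "1.0 -1.2 4.8 -21.9 10.9 3.6 0.75" --pt "1.0 -1.2 4.8 -20.8 12.7 3.9 0.75" --pt "1.0 -1.2 4.8 -19.6 14.5 4.1 0.75" --pt "1.0 -1.2 4.8 -18.2 16.1 4.2 0.75" --pt "1.0 -1.2 4.8 -16.7 17.6 4.3 0.75"

```text
time_s: 2.6
ee_pos: [461.2, 258.6, 244.3]
ee_rot: [-179.7, 23.1, 82.8]
force: [0.2, -0.1, -0.2]
gripper_width: 68.3
gripper_force: 0.0
```

```bash
python3 - <<'E'
from h import *
C=np.array([458.5,236,188.3]); s=state(); print(s["ee_pos"],s["ee_rot"],s["qpos"])
plan(C-19*L,frame(X,-L),4,s)
a=Cam("scene"); cv2.imwrite("pics/s1.png",cv2.resize(a.im[80:330,250:500],None,fx=2.4,fy=2.4,interpolation=cv2.INTER_CUBIC))
E
```

```text
[461.17114807 258.56126386 244.32500761] [-179.680879     23.14390881   82.84610493] [ 38.00315035  22.07034892  83.43611506 -15.8608659   91.51808215
  47.18763319]
[-0.1, 0.1, -0.1, 0.3, 0.2, 19.9]
[-0.1, 0.1, -0.1, 0.3, 0.1, 19.9]
[-0.1, 0.1, -0.1, 0.3, 0.1, 19.9]
[-0.1, 0.1, -0.1, 0.2, 0.0, 19.9]
total turn [-0.5  0.2 -0.3] dist 79.5
```

View pics/s1.png

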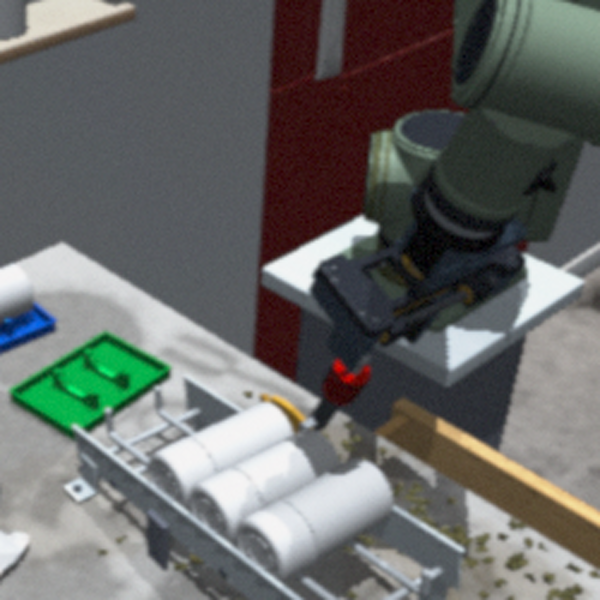

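The gripper is lined up over the lever, with the collar at (347,380) just under the fingers. I'll descend along the lever and grip.

Call:
step_arm --pt "0 0 0 0.3 0.1 13 0.75" --pt "0 0 0 0.3 0.1 13 0.75" --pt "0 0 0 0.3 0.1 13 0.75" --pt "0 0 0 0.3 0.1 13 0.75" --pt "0 0 0 0 0 13 0.75" --pt "0 0 0 0 0 12 0.75" --pt "0 0 0 0 0 0 0.3" --pt "0 0 0 0 0 0 0.3" --force 15

```text
time_s: 3.65
ee_pos: [457.3, 230.3, 173.2]
ee_rot: [-179.7, 23.1, 83.0]
force: [0.8, 0.5, 0.2]
gripper_width: 51.2
gripper_force: 0.0
```

Call:
step_arm --pt "0 0 0 0 0 0 0" --pt "0 0 0 0 0 0 0" --pt "0 0 0 0 0 0 0" --pt "0 0 0 0 0 0 0" --pt "0 0 0 0 0 0 0" --pt "0 0 0 0 0 0 0" --pt "0 0 0 0 0 0 0" --pt "0 0 0 0 0 0 0" --force 15

```text
time_s: 4.65
ee_pos: [457.8, 230.3, 173.3]
ee_rot: [-179.8, 23.1, 83.0]
force: [5.1, 0.0, 2.0]
gripper_width: 35.6
gripper_force: 15.0
```

```bash
python3 - <<'E'
from h import *
s=state(); A=R.from_euler("xyz",s["ee_rot"],degrees=True); np.set_printoptions(precision=2,suppress=True)
print(s["ee_pos"],s["ee_rot"],"tool force",A.inv().apply(s["force"]),"tq",A.inv().apply(s["torque"]),s["gripper_width"],s["gripper_force"])
a=Cam("top");b=Cam("scene"); k=cv2.resize(b.im[180:290,310:460],None,fx=4,fy=4,interpolation=cv2.INTER_CUBIC); cv2.imwrite("pics/s2.png",k)
E
```

```text
[457.76 230.32 173.29] [-179.75   23.08   83.  ] tool force [-0.18  5.02 -2.07] tq [-0.97  0.16 -0.03] 35.56466873355995 14.991135746240616
```

View pics/s2.png

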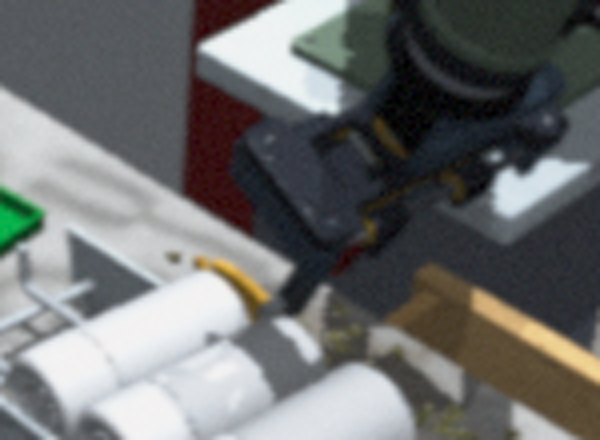

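The fingers closed at 35.6 mm, so they are on the collar. I'll increase the grip and lift.

Call:
step_arm --pt "0 0 0 0 0.7 0 0" --pt "0 0 0 0 0 0 0" --pt "0 0 0 0 0 -2 0" --pt "0 0 0 0 0 -2 0" --pt "0 0 0 0 0 -2 0" --pt "0 0 0 0 0 -2 0" --pt "0 0 0 0 0 -1 0" --pt "0 0 0 0 0 0 0" --force 40

```text
time_s: 5.75
ee_pos: [458.2, 232.8, 179.6]
ee_rot: [-179.6, 23.2, 83.1]
force: [6.1, -1.9, -6.7]
gripper_width: 35.0
gripper_force: 40.0
```

```bash
cat > st.py <<'E'
from h import *
s=state(); A=R.from_euler("xyz",s["ee_rot"],degrees=True); np.set_printoptions(precision=2,suppress=True)
print(s["ee_pos"],s["ee_rot"],"tool force",A.inv().apply(s["force"]),"tq",A.inv().apply(s["torque"]),s["gripper_width"],s["gripper_force"],s["time_s"])
E
python3 st.py
```

```text
[458.15 232.83 179.57] [-179.58   23.23   83.06] tool force [1.57 6.32 6.61] tq [-1.39  0.42 -0.03] 35.04756590523431 39.97696101665497 5.75
```

Call:
step_arm --pt "0 0 0 0 0 -1 0" --pt "0 0 0 0 0 -1 0" --pt "0 0 0 0 0 -0.5 0" --pt "0 0 0 0 0 -0.5 0" --pt "0 0 0 0 0 0 0" --pt "0 0 0 0 0 0 0" --pt "0 0 0 0 0 0 0" --pt "0 0 0 0 0 0 0"

```text
time_s: 6.75
ee_pos: [458.3, 233.9, 182.1]
ee_rot: [-179.6, 23.2, 83.1]
force: [5.6, -2.1, -7.0]
gripper_width: 35.4
gripper_force: 40.0
```

```bash
python3 st.py
```

```text
[458.27 233.88 182.11] [-179.56   23.24   83.07] tool force [1.53 5.85 6.97] tq [-1.42  0.45  0.03] 35.40787347036344 39.97678577899933 6.75
```

Call:
step_arm --pt "0 0 0 0 0 -1.3 0" --pt "0 0 0 0 0 -1.2 0" --pt "0 0 0 0 0 0 0" --pt "0 2 0 -5.0 0 0.1 0" --pt "0 2 0 -5.0 0 0.1 0" --pt "0 2 0 -5.0 0 0.1 0" --pt "0 2 0 -5.0 0 0.1 0" --pt "0 0 0 0 0 0 0"

```text
time_s: 7.75
ee_pos: [456.2, 215.7, 191.3]
ee_rot: [-179.6, 15.2, 82.9]
force: [6.5, -1.5, -7.0]
gripper_width: 35.5
gripper_force: 40.0
```

```bash
python3 st.py
```

```text
[456.24 215.66 191.31] [-179.63   15.17   82.95] tool force [1.21 6.66 6.9 ] tq [-1.38  0.35 -0.15] 35.47279459949897 39.957155585289 7.75
```

Call:
step_arm --pt "0 0 0 0 0.5 -1.2 0" --pt "0 2.8 0 -7.1 0 0.2 0" --pt "0 2.8 0 -7.1 0 0.2 0" --pt "0 2.8 0 -7.1 0 0.2 0" --pt "0 2.8 0 -7.1 0 0.2 0" --pt "0 2.8 0 -7.1 0 0.2 0" --pt "0 2.8 0 -7.1 0 0.2 0" --pt "0 0 0 0 0 0 0"

```text
time_s: 8.75
ee_pos: [451.6, 174.3, 197.2]
ee_rot: [-179.6, -1.7, 82.8]
force: [8.4, -0.0, -7.6]
gripper_width: 35.6
gripper_force: 39.9
```

```bash
python3 st.py
```

```text
[451.62 174.31 197.23] [-179.64   -1.69   82.78] tool force [0.79 8.35 7.53] tq [-1.13  0.06 -0.27] 35.571454351560035 39.944284558296204 8.75
```

Call:
step_arm --pt "0 2.8 0 -7.1 0.3 0.2 0" --pt "0 2.8 0 -7.1 0.3 0.2 0" --pt "0 2.8 0 -7.1 0.3 0.2 0" --pt "0 2.8 0 -7.1 0.3 0.2 0" --pt "0 2.8 0 -7.1 0.3 0.2 0" --pt "0 2.8 0 -7.1 0 0.2 0" --pt "0 2.4 0 -6.0 0 0.1 0" --pt "0 0 0 0 0 0 0"

```text
time_s: 9.75
ee_pos: [446.5, 127.7, 187.4]
ee_rot: [-179.5, -20.9, 82.6]
force: [6.9, 0.7, -7.5]
gripper_width: 35.2
gripper_force: 40.0
```

```bash
python3 st.py
```

```text
[446.48 127.73 187.4 ] [-179.45  -20.94   82.58] tool force [-1.16  6.77  7.48] tq [-0.49 -0.44 -0.45] 35.2090862491571 39.95585560798645 9.75
```

Call:
step_arm --pt "0 1 0 -2.5 0 0 0" --pt "0 1 0 -2.5 0 0 0" --pt "0 0 0 0 0 0 0" --pt "0 0 0 0 0 0 0" --pt "0 0 0 0 0 0 0" --pt "0 0 0 0 0 0 0" --pt "0 0 0 0 0 0 0" --pt "0 0 0 0 0 0 0"

```text
time_s: 10.75
ee_pos: [446.0, 123.7, 185.8]
ee_rot: [-179.5, -22.9, 82.7]
force: [7.5, -0.4, -8.1]
gripper_width: 35.2
gripper_force: 40.0
```

```bash
python3 st.py; python3 - <<'E'
from h import *
P=np.array([[457.76,230.32,173.29],[458.27,233.88,182.11],[456.24,215.66,191.31],[451.62,174.31,197.23],[446.48,127.73,187.4]])[1:]
q=np.c_[(P-O)@Y,P[:,2]]; A=np.c_[2*q,np.ones(len(q))]; s=np.linalg.lstsq(A,(q**2).sum(1),rcond=None)[0]; print("circle y,z",s[:2],np.sqrt(s[2]+s[0]**2+s[1]**2))
a=Cam("top");b=Cam("scene"); k=np.vstack([cv2.resize(a.im[190:300,190:430],None,fx=2.5,fy=2.5,interpolation=cv2.INTER_CUBIC),cv2.resize(b.im[180:320,260:460],(600,320),interpolation=cv2.INTER_CUBIC)]); cv2.imwrite("pics/s3.png",k)
E
```

```text
[446.01 123.7  185.84] [-179.5   -22.89   82.67] tool force [-2.63  7.6   7.65] tq [-0.53 -0.67 -0.25] 35.15995332150821 39.96002018451691 10.75
circle y,z [-43.3097526   78.29532631] 119.31409532481163
```

View pics/s3.png

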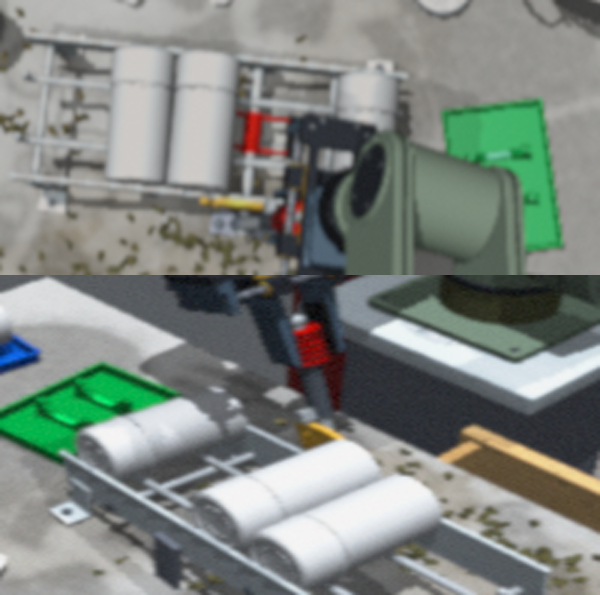

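The front tin has rolled out to the outlet; the top panel shows it at about (367,100). I'll press the lever on until I feel the stop.

Call:
step_arm --pt "0 0.8 0 -2 0 0 0" --pt "0 0.8 0 -2 0 0 0" --pt "0 0 0 0 0 0 0" --pt "0 0 0 0 0 0 0" --pt "0 0 0 0 0 0 0" --pt "0 0 0 0 0 0 0" --pt "0 0 0 0 0 0 0" --pt "0 0 0 0 0 0 0"

```text
time_s: 11.85
ee_pos: [446.1, 122.7, 186.0]
ee_rot: [-179.5, -24.9, 82.5]
force: [5.7, 9.7, -3.1]
gripper_width: 35.3
gripper_force: 40.0
```

```bash
python3 st.py
```

```text
[446.11 122.67 185.95] [-179.49  -24.87   82.49] tool force [8.06 4.42 7.1 ] tq [-0.92  0.66  0.12] 35.336887592157126 39.997276067733765 11.85
```

The stop is felt at +8 N. Now I'll bring the lever back along the arc.

Call:
step_arm --pt "0 -2.4 0 6.5 0 0 0" --pt "0 -2.9 0 7.3 -0.1 0.2 0" --pt "0 -2.9 0 7.3 -0.1 0.2 0" --pt "0 -2.9 0 7.3 -0.1 0.2 0" --pt "0 -2.9 0 7.3 -0.1 0.2 0" --pt "0 -2.9 0 7.3 -0.1 0.2 0" --pt "0 -2.9 0 7.3 -0.1 0.2 0" --pt "0 -2.9 0 7.3 -0.1 0.2 0"

```text
time_s: 12.85
ee_pos: [452.0, 175.9, 197.3]
ee_rot: [-179.6, -1.7, 82.8]
force: [3.6, 1.6, -7.7]
gripper_width: 35.5
gripper_force: 40.0
```

```bash
python3 st.py
```

```text
[452.05 175.86 197.32] [-179.6    -1.75   82.77] tool force [1.76 3.46 7.71] tq [-1.48  0.33  0.3 ] 35.53026164421255 40.026782155036926 12.85
```

Call:
step_arm --pt "0 -2.9 0 7.3 -0.1 0.2 0" --pt "0 -2.9 0 7.3 -0.1 0.2 0" --pt "0 -2.9 0 7.3 -0.1 0.2 0" --pt "0 -2.9 0 7.3 -0.1 0.2 0" --pt "0 -2.9 0 7.3 -0.1 0.2 0" --pt "0 -2.9 0 7.3 -0.1 0.2 0" --pt "0 -2.9 0 7.3 0 0.2 0" --pt "0 -2.9 0 7.3 0 0.2 0"

```text
time_s: 13.85
ee_pos: [458.2, 231.9, 186.7]
ee_rot: [-179.5, 21.6, 83.0]
force: [4.2, -1.6, -7.9]
gripper_width: 35.4
gripper_force: 40.0
```

```bash
python3 st.py
```

```text
[458.19 231.92 186.7 ] [-179.52   21.56   83.05] tool force [1.92 4.4  7.73] tq [-1.41  0.89 -0.  ] 35.38835712282355 40.03456771373749 13.85
```

Call:
step_arm --pt "0 -0.8 0 2.2 0 0 0" --pt "0 -0.6 0 2.2 0 0 0" --pt "0 0 0 1.5 0 0 0" --pt "0 0 0 0 0 0 0" --pt "0 0 0 0 0 0 0" --pt "0 0 0 0 0 0 0" --pt "0 0 0 0 0 0 0" --pt "0 0 0 0 0 0 0"

```text
time_s: 14.85
ee_pos: [458.5, 235.1, 186.1]
ee_rot: [-179.5, 23.0, 83.0]
force: [4.3, -6.1, -10.1]
gripper_width: 35.4
gripper_force: 40.0
```

```bash
python3 st.py
```

```text
[458.53 235.1  186.11] [-179.5    23.04   83.03] tool force [-1.18  5.09 11.41] tq [-1.3   0.35 -0.13] 35.38629262828789 39.99463140964508 14.85
```

Call:
step_arm --pt "0 0 0 1 0 2 0" --pt "0 0 0 0 0 2 0" --pt "0 0 0 0 0 2 0" --pt "0 0 0 0 0 2 0" --pt "0 0 0 0 0 2 0" --pt "0 0 0 0 0 2 0" --pt "0 0 0 0 0 1.5 0" --pt "0 0 0 0 0 1.5 0"

```text
time_s: 15.85
ee_pos: [457.9, 230.2, 173.9]
ee_rot: [-179.6, 23.0, 83.0]
force: [0.3, -3.6, 4.4]
gripper_width: 35.5
gripper_force: 40.0
```

```bash
python3 st.py
```

```text
[457.89 230.15 173.87] [-179.58   23.04   82.97] tool force [-4.94  0.75 -2.69] tq [-0.76 -0.45 -0.17] 35.51944120029277 40.03645062446594 15.85
```

Call:
step_arm --pt "0 0 0 0 0 0 0.75" --pt "0 0 0 0 0 0 0.75" --pt "0 0 0 0 0 0 0.75" --pt "0 0 0 0 0 0 0.75" --pt "0 0 0 0 0 -15 0.75" --pt "0 0 0 0 0 -25 0.75" --pt "0 0 0 0 0 -30 0.75" --pt "0 0 0 0 0 -30 1"

```text
time_s: 16.85
ee_pos: [464.1, 271.8, 266.5]
ee_rot: [-179.7, 22.8, 83.0]
force: [-0.3, 1.3, -0.0]
gripper_width: 75.9
gripper_force: 0.0
```

```bash
python3 st.py; python3 - <<'E'
from h import *
a=Cam("top");b=Cam("scene"); k=np.vstack([cv2.resize(a.im[190:300,190:430],None,fx=2.5,fy=2.5,interpolation=cv2.INTER_CUBIC),cv2.resize(b.im[180:320,260:460],(600,320),interpolation=cv2.INTER_CUBIC)]); cv2.imwrite("pics/s4.png",k)
cv2.imwrite("pics/t4full.png",a.im); cv2.imwrite("pics/s4full.png",b.im)
g=a.im.mean(2)
for r in (222,228,234,240,246,252): print(r,g[r,214:350].astype(int).tolist())
E
```

```text
[464.11 271.76 266.46] [-179.68   22.77   83.01] tool force [ 1.16 -0.41 -0.47] tq [0.03 0.15 0.02] 75.93107960918837 0.0 16.85
222 [63, 66, 68, 67, 68, 64, 60, 57, 72, 85, 83, 80, 78, 80, 86, 99, 112, 124, 137, 146, 151, 150, 146, 141, 136, 133, 136, 141, 143, 145, 144, 141, 137, 134, 132, 130, 130, 130, 136, 152, 174, 188, 196, 200, 201, 202, 201, 199, 199, 199, 202, 204, 204, 204, 203, 200, 196, 191, 184, 176, 165, 150, 131, 105, 98, 132, 166, 185, 195, 201, 204, 206, 206, 206, 206, 205, 206, 206, 206, 206, 205, 204, 200, 195, 188, 181, 170, 156, 137, 115, 103, 113, 124, 136, 147, 150, 148, 148, 143, 140, 139, 138, 137, 137, 138, 136, 133, 131, 144, 164, 160, 147, 158, 176, 189, 197, 202, 204, 205, 206, 206, 205, 206, 206, 206, 205, 206, 205, 203, 199, 192, 182, 171, 156, 133, 115]
228 [55, 56, 56, 56, 56, 56, 56, 55, 54, 56, 56, 64, 65, 61, 56, 47, 35, 33, 42, 48, 54, 63, 77, 95, 117, 139, 155, 159, 162, 161, 160, 154, 147, 141, 135, 134, 135, 136, 138, 151, 170, 186, 196, 201, 204, 205, 205, 205, 206, 205, 206, 205, 206, 204, 203, 199, 195, 187, 179, 169, 156, 139, 114, 91, 94, 
[... 2264 characters left out ...]
195, 188, 180, 168, 153, 131, 109, 100, 99]
252 [66, 69, 64, 59, 57, 53, 47, 44, 39, 73, 117, 139, 143, 137, 123, 116, 117, 102, 102, 122, 127, 122, 114, 108, 105, 102, 100, 95, 92, 91, 93, 92, 94, 113, 136, 145, 137, 119, 99, 91, 97, 103, 103, 102, 106, 115, 122, 128, 141, 160, 172, 181, 191, 197, 195, 189, 182, 172, 161, 146, 125, 101, 112, 150, 174, 188, 196, 201, 204, 205, 206, 206, 205, 205, 206, 206, 206, 205, 203, 200, 194, 187, 179, 168, 154, 136, 111, 85, 75, 79, 86, 87, 87, 88, 87, 89, 109, 132, 141, 142, 141, 140, 142, 143, 142, 151, 174, 178, 156, 149, 167, 181, 191, 198, 203, 205, 205, 205, 206, 206, 206, 205, 205, 205, 204, 202, 198, 191, 184, 174, 161, 142, 120, 103, 103, 107]
```

View pics/s4.png

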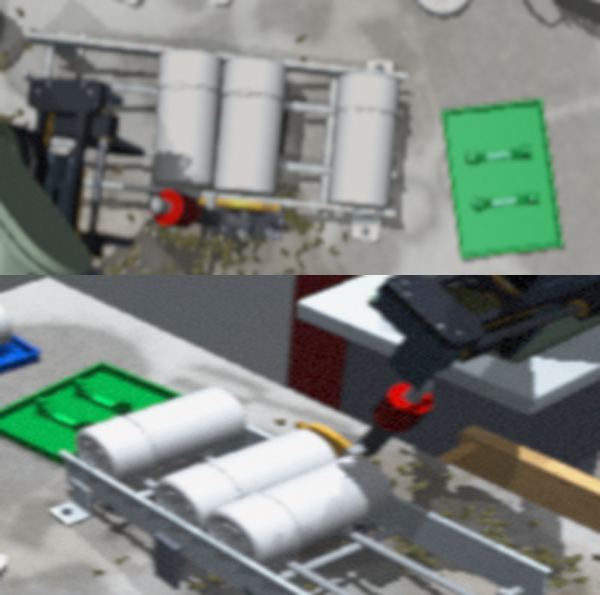

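The queue has moved up and the collar is back at its first position, so it is home. The issued tin is at the outlet, in the top panel at x 333–396, y 70–205. Now I'll measure the outlet tin in both views.

```bash
python3 - <<'E'
from h import *
T,S=Cam("top"),Cam("scene"); np.set_printoptions(precision=1,suppress=True,linewidth=200)
# scene: threshold brightness around outlet tin
g=cv2.cvtColor(S.im,cv2.COLOR_BGR2GRAY)
for th in (150,165):
    m=np.zeros_like(g); m[220:272,280:346]=((g[220:272,280:346]>th)&(S.hsv[220:272,280:346,1]<50))*255
    m=cv2.morphologyEx(m,cv2.MORPH_OPEN,np.ones((3,3))); k=cv2.convexHull(big(m)); rs=cv2.minAreaRect(k); print("S",th,rs,cv2.boundingRect(k),cen(k))
gt=cv2.cvtColor(T.im,cv2.COLOR_BGR2GRAY)
for th in (150,165):
    m=np.zeros_like(gt); m[212:280,316:356]=(gt[212:280,316:356]>th)*255
    m=cv2.morphologyEx(m,cv2.MORPH_OPEN,np.ones((7,7))); k=cv2.convexHull(big(m)); rt=cv2.minAreaRect(k); print("T",th,rt,cv2.boundingRect(k),cen(k))
print(*tri(T,rt[0],S,rs[0]))
for z in (70,75,80): print(z,T.plane(rt[0],z),S.plane(rs[0],z))
cv2.imwrite("pics/s5.png",np.hstack([cv2.resize(T.im[205:290,305:365],None,fx=6,fy=6,interpolation=cv2.INTER_CUBIC),cv2.resize(S.im[210:280,280:350],(420,510),interpolation=cv2.INTER_CUBIC)]))
E
```

```text
S 150 ((316.4707946777344, 236.41969299316406), (39.385887145996094, 62.11180114746094), 70.01689910888672) (288, 220, 58, 44) [317.5 239.2]
S 165 ((317.0208435058594, 236.5611114501953), (37.817386627197266, 61.0714225769043), 71.17529296875) (289, 220, 57, 43) [318.3 239.1]
T 150 ((334.5, 241.5), (59.0, 25.0), 90.0) (322, 212, 26, 60) [334.1 241.4]
T 165 ((334.6175231933594, 244.05007934570312), (20.257843017578125, 52.96133041381836), 4.635463714599609) (323, 218, 24, 53) [334.5 244. ]
[533.4  51.3 127.4] 7.9672437004804255
70 [544.1  48.1  70. ] [480.8  -0.6  70. ]
75 [543.4  48.1  75. ] [485.2   4.2  75. ]
80 [542.7  48.2  80. ] [489.5   9.   80. ]
```

View pics/s5.png

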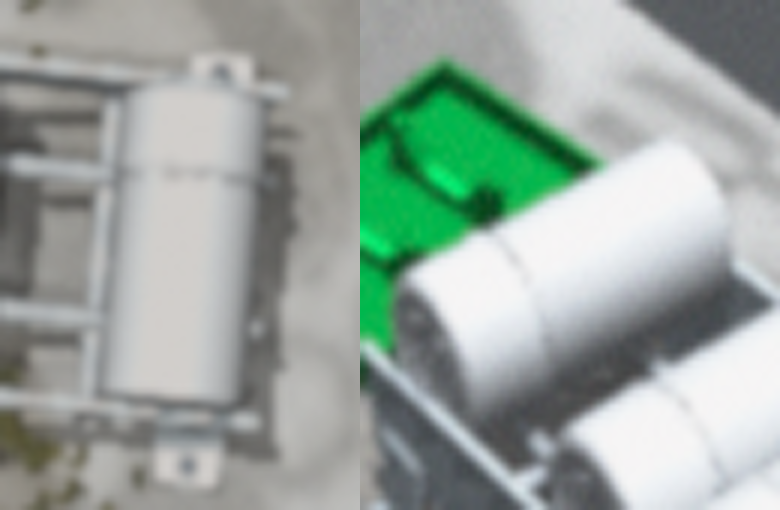

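```bash
python3 - <<'E'
from h import *
T,S=Cam("top"),Cam("scene"); np.set_printoptions(precision=1,suppress=True,linewidth=200)
P,e=tri(T,(336.3,234.2),S,(306.2,250.9)); print("seam",P,e,"rack",(P-O)@X,(P-O)@Y)
for z in (72,78,84):
    print(z,"T mid",T.plane((335.5,245.5),z),"T seam",T.plane((336.3,234.2),z),"S seam",S.plane((306.2,250.9),z),"bottom low",T.plane((333.5,272),z-30),"axis dir",np.degrees(np.arctan2(*(T.plane((194/6+305,130/6+205),z)-T.plane((173/6+305,350/6+205),z))[1::-1])))
E
```

```text
seam [564.4  45.6  94.6] 6.916274302256335 rack 30.02307808296007 -159.44680834597642
72 T mid [539.8  45.8  72. ] T seam [570.4  42.9  72. ] S seam [544.3  27.5  72. ] bottom low [471.6  52.8  42. ] axis dir -6.796382428868212
78 T mid [539.   45.9  78. ] T seam [569.4  43.   78. ] S seam [549.1  33.   78. ] bottom low [471.1  52.8  48. ] axis dir -6.796382428868212
84 T mid [538.2  45.9  84. ] T seam [568.5  43.1  84. ] S seam [553.9  38.6  84. ] bottom low [470.5  52.8  54. ] axis dir -6.796382428868204
```

```bash
python3 - <<'E'
from h import *
plan([539,46,200],down(173.2),16)
E
```

```text
[-1.1, 1.1, -5.6, -10.7, 6.5, 8.8]
[-1.1, 1.1, -5.6, -11.5, 5.2, 8.7]
[-1.1, 1.1, -5.6, -12.1, 3.9, 8.6]
[-1.1, 1.1, -5.6, -12.6, 2.5, 8.4]
[-1.1, 1.1, -5.6, -12.9, 1.1, 8.2]
[-1.1, 1.1, -5.6, -13.1, -0.3, 8.0]
[-1.1, 1.1, -5.6, -13.1, -1.7, 7.7]
[-1.1, 1.1, -5.6, -13.1, -3.2, 7.4]
[-1.1, 1.1, -5.6, -12.8, -4.6, 7.1]
[-1.1, 1.1, -5.6, -12.4, -5.9, 6.7]
[-1.1, 1.1, -5.6, -11.9, -7.2, 6.3]
[-1.1, 1.1, -5.6, -11.3, -8.5, 6.0]
[-1.1, 1.1, -5.6, -10.5, -9.7, 5.6]
[-1.1, 1.1, -5.6, -9.6, -10.7, 5.2]
[-1.1, 1.1, -5.6, -8.6, -11.7, 4.8]
[-1.1, 1.1, -5.6, -7.5, -12.6, 4.4]
total turn [-18.4  17.6 -88.9] dist 245.2
```

Call:
step_arm --pt "-1.1 1.1 -5.6 -10.7 6.5 8.8 1" --pt "-1.1 1.1 -5.6 -11.5 5.2 8.7 1" --pt "-1.1 1.1 -5.6 -12.1 3.9 8.6 1" --pt "-1.1 1.1 -5.6 -12.6 2.5 8.4 1" --pt "-1.1 1.1 -5.6 -12.9 1.1 8.2 1" --pt "-1.1 1.1 -5.6 -13.1 -0.3 8.0 1" --pt "-1.1 1.1 -5.6 -13.1 -1.7 7.7 1" --pt "-1.1 1.1 -5.6 -13.1 -3.2 7.4 1"

```text
time_s: 18.15
ee_pos: [501.2, 157.7, 231.3]
ee_rot: [-174.5, 11.0, 129.5]
force: [-0.8, 0.9, 0.3]
gripper_width: 91.5
gripper_force: 0.0
```

Call:
step_arm --pt "-1.1 1.1 -5.6 -12.8 -4.6 7.1 1" --pt "-1.1 1.1 -5.6 -12.4 -5.9 6.7 1" --pt "-1.1 1.1 -5.6 -11.9 -7.2 6.3 1" --pt "-1.1 1.1 -5.6 -11.3 -8.5 6.0 1" --pt "-1.1 1.1 -5.6 -10.5 -9.7 5.6 1" --pt "-1.1 1.1 -5.6 -9.6 -10.7 5.2 1" --pt "-1.1 1.1 -5.6 -8.6 -11.7 4.8 1" --pt "-1.1 1.1 -5.6 -7.5 -12.6 4.4 1"

```text
time_s: 19.15
ee_pos: [539.1, 45.9, 199.3]
ee_rot: [-179.6, -0.7, 173.9]
force: [0.1, 0.2, 0.2]
gripper_width: 90.9
gripper_force: 0.0
```

```bash
python3 st.py; python3 - <<'E'
from h import *
plan([539,46,61],down(173.2),8)
E
```

```text
[539.11  45.93 199.32] [-179.58   -0.68  173.86] tool force [-0.05  0.18 -0.15] tq [-0.02 -0.06  0.  ] 90.89369759264886 0.0 19.15
[-0.1, -0.1, 0.1, -0.2, 0.1, 17.3]
[-0.1, -0.1, 0.1, -0.2, 0.1, 17.3]
[-0.1, -0.1, 0.1, -0.1, 0.1, 17.3]
[-0.1, -0.1, 0.1, -0.1, 0.1, 17.3]
[-0.1, -0.1, 0.1, -0.1, 0.1, 17.3]
[-0.1, -0.1, 0.1, -0.1, 0.1, 17.3]
[-0.1, -0.1, 0.1, -0.0, 0.0, 17.3]
[-0.1, -0.1, 0.1, -0.0, 0.0, 17.3]
total turn [-0.4 -0.7  0.7] dist 138.3
```

Call:
step_arm --pt "0 -0.1 0.1 -0.1 0 18 1" --pt "0 -0.1 0.1 -0.1 0 18 1" --pt "0 -0.1 0.1 -0.1 0 18 1" --pt "0 -0.1 0.1 0 0 18 1" --pt "0 0 0.1 0 0 12 1" --pt "0 0 0 0 0 8 1" --pt "0 0 0 0 0 6 1" --pt "0 0 0 0 0 5 1"

```text
time_s: 20.15
ee_pos: [540.0, 46.1, 97.5]
ee_rot: [-179.6, -0.1, 173.2]
force: [0.3, -0.4, -0.3]
gripper_width: 91.2
gripper_force: 0.0
```

```bash
python3 st.py
```

```text
[540.02  46.08  97.55] [-179.57   -0.07  173.21] tool force [-0.31 -0.4   0.3 ] tq [-0.07 -0.01 -0.  ] 91.18159499799964 0.0 20.15
```

Call:
step_arm --pt "0 0 0 0 0 6 1" --pt "0 0 0 0 0 6 1" --pt "0 0 0 0 0 6 1" --pt "0 0 0 0 0 6 1" --pt "0 0 0 0 0 6 1" --pt "0 0 0 0 0 5 1" --pt "0 0 0 0 0 0 0.7" --pt "0 0 0 0 0 0 0.6" --force 8

```text
time_s: 21.15
ee_pos: [539.9, 45.8, 62.7]
ee_rot: [-179.6, -0.1, 173.2]
force: [-0.4, 0.9, -0.4]
gripper_width: 73.8
gripper_force: 0.0
```

```bash
python3 st.py
```

```text
[539.89  45.85  62.73] [-179.57   -0.08  173.21] tool force [0.52 0.81 0.41] tq [-0.08  0.02 -0.01] 73.81566737734998 0.0 21.15
```

Call:
step_arm --pt "0 0 0 0 0 0 0.4" --pt "0 0 0 0 0 0 0.3" --pt "0 0 0 0 0 0 0" --pt "0 0 0 0 0 0 0" --pt "0 0 0 0 0 0 0" --pt "0 0 0 0 0 0 0" --pt "0 0 0 0 0 0 0" --pt "0 0 0 0 0 0 0" --force 8

```text
time_s: 22.15
ee_pos: [540.0, 45.8, 62.8]
ee_rot: [-179.6, -0.1, 173.2]
force: [0.1, -1.9, 3.0]
gripper_width: 64.6
gripper_force: 8.0
```

```bash
python3 st.py
```

```text
[539.96  45.77  62.78] [-179.57   -0.06  173.21] tool force [-0.31 -1.86 -2.96] tq [ 0.16 -0.15  0.02] 64.5889629834392 7.983999028801918 22.15
```

The width of 64.6 mm means the tin is held across its diameter. I'll grip harder and lift.

Call:
step_arm --pt "0 0 0 0 0 0 0" --pt "0 0 0 0 0 0 0" --pt "0 0 0 0 0 -3 0" --pt "0 0 0 0 0 -6 0" --pt "0 0 0 0 0 -10 0" --pt "0 0 0 0 0 -15 0" --pt "0 0 0 0 0 -20 0" --pt "0 0 0 0 0 -26 0" --force 25

```text
time_s: 23.15
ee_pos: [539.7, 46.4, 143.9]
ee_rot: [-179.6, -0.1, 173.2]
force: [-0.3, -0.5, -0.2]
gripper_width: 64.8
gripper_force: 25.0
```

```bash
python3 st.py; python3 - <<'E'
from h import *
T,S=Cam("top"),Cam("scene"); s=state(); np.set_printoptions(precision=1,suppress=True)
print("pred tin mid px S (grasp pt)",S.px(s["ee_pos"]+[0,0,19]))
cv2.imwrite("pics/s6.png",cv2.resize(S.im[150:290,240:420],None,fx=4,fy=4,interpolation=cv2.INTER_CUBIC))
E
```

```text
[539.71  46.44 143.87] [-179.57   -0.11  173.21] tool force [ 0.2  -0.52  0.24] tq [-0.04 -0.    0.02] 64.7620513313559 24.97370481491089 23.15
pred tin mid px S (grasp pt) [311.5 224.8]
```

View pics/s6.png

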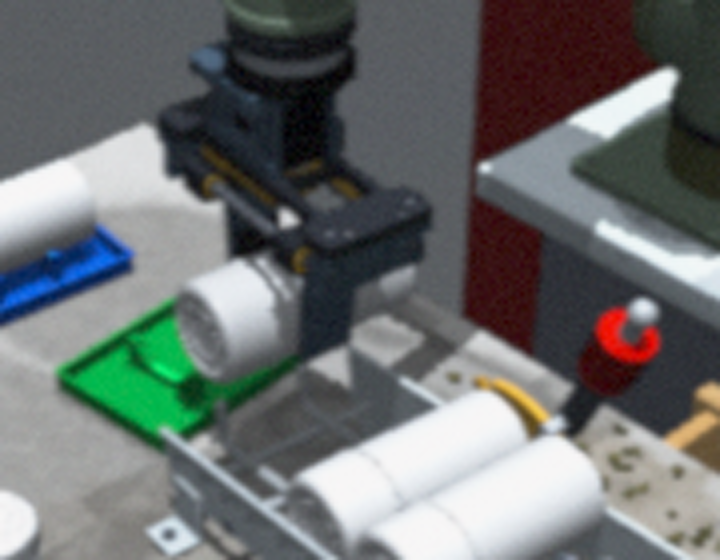

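The tin is held level, with its lid end at (203,325) and clear of the rack. I'll check its height in the hand and plan the move to the green tray.

```bash
python3 - <<'E'
from h import *
T,S=Cam("top"),Cam("scene"); s=state(); np.set_printoptions(precision=1,suppress=True)
for dz in (-10,0,10): print(dz,"lid end px",S.px(s["ee_pos"]+[0,0,19+dz]+69*X),"bottom", S.px(s["ee_pos"]+[0,0,19+dz]-69*X))
# calibration check: finger tips predicted (outer finger on +y tool side)
A=R.from_euler("xyz",s["ee_rot"],degrees=True)
for y in (-32.4,-46,32.4,46):
  for x in (-16,16): print("tip",y,x,S.px(s["ee_pos"]+A.apply([x,y,0])))
plan([502,-103.7,143],down(187.0),8,s)
E
```

```text
-10 lid end px [288.7 238.6] bottom [334.4 219.2]
0 lid end px [288.5 235.3] bottom [334.5 216. ]
10 lid end px [288.4 232. ] bottom [334.6 212.7]
tip -32.4 -16 [299.5 227.4]
tip -32.4 16 [310.  223.1]
tip -46 -16 [296.5 224.8]
tip -46 16 [306.9 220.5]
tip 32.4 -16 [314.4 240.5]
tip 32.4 16 [325.1 235.8]
tip 46 -16 [317.7 243.4]
tip 46 16 [328.4 238.6]
[-0.1, -0.0, -1.7, 2.5, -19.2, 0.1]
[-0.1, -0.0, -1.7, 3.1, -19.1, 0.1]
[-0.1, -0.0, -1.7, 3.6, -19.0, 0.1]
[-0.1, -0.0, -1.7, 4.2, -18.9, 0.1]
[-0.1, -0.0, -1.7, 4.8, -18.8, 0.1]
[-0.1, -0.0, -1.7, 5.3, -18.6, 0.1]
[-0.1, -0.0, -1.7, 5.9, -18.4, 0.0]
[-0.1, -0.0, -1.7, 6.5, -18.3, 0.0]
total turn [ -0.4  -0.1 -13.8] dist 154.9
```

Call:
step_arm --pt "0 0 -1.7 2.5 -19.3 0 0" --pt "0 0 -1.7 3.1 -19.3 0 0" --pt "0 0 -1.7 3.6 -19.2 0 0" --pt "0 0 -1.7 4.2 -19.1 0 0" --pt "0 0 -1.7 4.8 -18.9 0 0" --pt "0 0 -1.7 5.3 -18.8 0 0" --pt "0 0 -1.7 5.9 -18.6 0 0" --pt "0 0 -1.7 6.5 -18.5 0 0"

```text
time_s: 24.35
ee_pos: [500.6, -105.5, 142.5]
ee_rot: [-179.7, -0.3, -173.1]
force: [0.4, -0.1, -1.5]
gripper_width: 64.6
gripper_force: 25.0
```

Call:
step_arm --pt "0 0 0 0 0 15 0" --pt "0 0 0 0 0 20 0" --pt "0 0 0 0 0 20 0" --pt "0 0 0 0 0 15 0" --pt "0 0 0 0 0 12 0" --pt "0 0 0 0 0 10 0" --pt "0 0 0 0 0 6 0" --pt "0 0 0 0 0 0 0"

```text
time_s: 25.35
ee_pos: [501.4, -105.8, 45.6]
ee_rot: [-179.6, -0.2, -173.2]
force: [0.2, -0.4, -1.6]
gripper_width: 64.8
gripper_force: 25.0
```

```bash
python3 st.py; python3 - <<'E'
from h import *
plan([502,-105,38],down(187.0),1)
T=Cam("top"); cv2.imwrite("pics/t7.png",T.im)
E
```

```text
[ 501.38 -105.79   45.56] [-179.61   -0.22 -173.2 ] tool force [-0.16 -0.42  1.62] tq [-0.06 -0.02 -0.  ] 64.77242746567285 24.97467577457428 25.35
[-0.4, -0.2, -0.2, -0.7, 0.8, 7.6]
total turn [-0.4 -0.2 -0.2] dist 7.6
```

Call:
step_arm --pt "-0.4 0 0 -0.6 0.7 5 0" --pt "0 0 0 0 0 5 0" --pt "0 0 0 0 0 3 0" --pt "0 0 0 0 0 2 0" --pt "0 0 0 0 0 1.5 0" --pt "0 0 0 0 0 1 0" --pt "0 0 0 0 0 0 0" --pt "0 0 0 0 0 0 0"

```text
time_s: 26.4
ee_pos: [502.0, -105.1, 28.4]
ee_rot: [180.0, -0.2, -173.2]
force: [-0.5, -0.1, -1.5]
gripper_width: 64.8
gripper_force: 25.0
```

```bash
python3 st.py
```

```text
[ 502.03 -105.07   28.38] [ 180.     -0.18 -173.19] tool force [ 0.52 -0.02  1.5 ] tq [-0.06 -0.02 -0.01] 64.82659520184096 24.974650740623474 26.4
```

Call:
step_arm --pt "0 0 0 0 0 1 0" --pt "0 0 0 0 0 1 0" --pt "0 0 0 0 0 0 0" --pt "0 0 0 0 0 0 0" --pt "0 0 0 0 0 0 0" --pt "0 0 0 0 0 0 0" --pt "0 0 0 0 0 0 0" --pt "0 0 0 0 0 0 0"

```text
time_s: 27.4
ee_pos: [502.2, -105.4, 26.7]
ee_rot: [-180.0, -0.2, -173.2]
force: [-1.7, -3.4, 6.0]
gripper_width: 64.6
gripper_force: 25.0
```

```bash
python3 st.py
```

```text
[ 502.23 -105.44   26.73] [-179.96   -0.15 -173.18] tool force [ 2.07 -3.19 -5.98] tq [0.24 0.11 0.02] 64.57849248355267 24.97449517250061 27.4
```

Call:
step_arm --pt "0 0 0 0 -0.8 0 0" --pt "0 0 0 0 0 0.6 0" --pt "0 0 0 0 0 0 0" --pt "0 0 0 0 0 0 0" --pt "0 0 0 0 0 0 0" --pt "0 0 0 0 0 0 0" --pt "0 0 0 0 0 0 0" --pt "0 0 0 0 0 0 0" --force 12

```text
time_s: 28.4
ee_pos: [502.0, -105.9, 25.8]
ee_rot: [-180.0, -0.2, -173.2]
force: [-1.6, -1.2, 5.8]
gripper_width: 64.8
gripper_force: 12.0
```

```bash
python3 st.py
```

```text
[ 502.02 -105.93   25.83] [-180.     -0.19 -173.19] tool force [ 1.76 -1.   -5.78] tq [0.09 0.14 0.04] 64.81249571876018 11.994728296995163 28.4
```

Seated: the axis is at 44.8 mm against 44.5 expected. I'll release and rise.

Call:
step_arm --pt "0 0 0 0 0 0 0.74" --pt "0 0 0 0 0 0 0.78" --pt "0 0 0 0 0 0 0.85" --pt "0 0 0 0 0 0 0.9" --pt "0 0 0 0 0 -10 0.9" --pt "0 0 0 0 0 -25 0.9" --pt "0 0 0 0 0 -40 1" --pt "0 0 0 0 0 -45 1"

```text
time_s: 29.4
ee_pos: [502.1, -105.8, 147.2]
ee_rot: [180.0, -0.2, -173.2]
force: [0.6, 0.9, -0.2]
gripper_width: 91.1
gripper_force: 0.0
```

```bash
python3 st.py; python3 - <<'E'
from h import *
plan([535,-291.5,130],down(175.0),8)
E
```

```text
[ 502.08 -105.75  147.2 ] [ 179.98   -0.22 -173.19] tool force [-0.73  0.83  0.22] tq [-0.01 -0.02  0.  ] 91.05575122865375 0.0 29.4
[-0.0, -0.0, 1.5, -1.3, -23.5, 2.1]
[-0.0, -0.0, 1.5, -1.9, -23.5, 2.1]
[-0.0, -0.0, 1.5, -2.5, -23.4, 2.1]
[-0.0, -0.0, 1.5, -3.2, -23.4, 2.1]
[-0.0, -0.0, 1.5, -3.8, -23.3, 2.1]
[-0.0, -0.0, 1.5, -4.3, -23.2, 2.1]
[-0.0, -0.0, 1.5, -4.9, -23.1, 2.1]
[-0.0, -0.0, 1.5, -5.5, -22.9, 2.1]
total turn [-0.  -0.2 11.8] dist 189.4
```

Call:
step_arm --pt "0 0 1.5 -1.3 -23.5 2 1" --pt "0 0 1.5 -1.9 -23.5 2 1" --pt "0 0 1.5 -2.5 -23.4 2 1" --pt "0 0 1.5 -3.2 -23.4 2 1" --pt "0 0 1.5 -3.8 -23.3 2 1" --pt "0 0 1.5 -4.3 -23.2 2 1" --pt "0 0 1.5 -4.9 -23.1 2 1" --pt "0 0 1.5 -5.5 -22.9 2 1"

```text
time_s: 30.4
ee_pos: [535.1, -293.3, 129.4]
ee_rot: [-180.0, -0.2, 174.7]
force: [-0.3, -0.1, -0.5]
gripper_width: 91.6
gripper_force: 0.0
```

Call:
step_arm --pt "0 0 0 0 0 18 1" --pt "0 0 0 0 0 20 1" --pt "0 0 0 0 0 15 1" --pt "0 0 0 0 0 10 1" --pt "0 0 0 0 0 10 1" --pt "0 0 0 0 0 0 1" --pt "0 0 0 0 0 0 1" --pt "0 0 0 0 0 0 1"

```text
time_s: 31.4
ee_pos: [535.0, -291.9, 57.3]
ee_rot: [-179.9, -0.1, 174.8]
force: [0.4, -0.2, 0.5]
gripper_width: 91.2
gripper_force: 0.0
```

```bash
python3 st.py; python3 - <<'E'
from h import *
plan([535,-291.5,25.5],down(175.0),1)
T=Cam("top"); cv2.imwrite("pics/t8.png",np.hstack([cv2.resize(T.im[195:310,350:490],None,fx=4,fy=4,interpolation=cv2.INTER_CUBIC)]))
E
```

```text
[ 535.03 -291.86   57.27] [-179.93   -0.13  174.82] tool force [-0.46 -0.11 -0.47] tq [-0.1  -0.02  0.03] 91.18031312526419 0.0 31.4
[-0.1, -0.1, -0.2, -0.0, 0.4, 31.8]
total turn [-0.1 -0.1 -0.2] dist 31.8
```

View pics/t8.png

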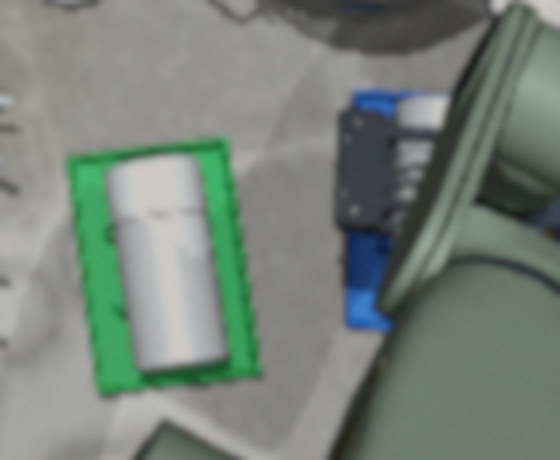

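The issued tin lies in the ribs of the green tray at about (165,262), and the gripper is over the fresh tin. I have now viewed 11 pictures, one more than allowed, so from here I check with numbers only. Next I'll descend and grip.

Call:
step_arm --pt "0 0 0 0 0.4 8 1" --pt "0 0 0 0 0 8 1" --pt "0 0 0 0 0 8 1" --pt "0 0 0 0 0 7 1" --pt "0 0 0 0 0 0 0.75" --pt "0 0 0 0 0 0 0.6" --pt "0 0 0 0 0 0 0.3" --pt "0 0 0 0 0 0 0" --force 8

```text
time_s: 32.45
ee_pos: [534.8, -293.8, 26.7]
ee_rot: [-179.7, -0.1, 174.9]
force: [-2.1, -6.0, 0.7]
gripper_width: 64.7
gripper_force: 8.0
```

Call:
step_arm --pt "0 0 0 0 0 0 0" --pt "0 0 0 0 0 0 0" --pt "0 0 0 0 0 0 0" --pt "0 0 0 0 0 0 0" --pt "0 0 0 0 0 0 0" --pt "0 0 0 0 0 0 0" --pt "0 0 0 0 0 0 0" --pt "0 0 0 0 0 0 0"

```text
time_s: 33.45
ee_pos: [534.8, -293.8, 26.7]
ee_rot: [-179.7, -0.1, 174.9]
force: [-2.2, -6.8, 1.1]
gripper_width: 64.8
gripper_force: 8.0
```

```bash
python3 st.py
```

```text
[ 534.82 -293.77   26.69] [-179.71   -0.09  174.89] tool force [ 1.57 -6.98 -1.05] tq [ 1.17  0.31 -0.08] 64.82331665850201 7.9973287135362625 33.45
```

Call:
step_arm --pt "0 0 0 0.5 -2.2 0 0" --pt "0 0 0 0 0 0 0" --pt "0 0 0 0 0 -3 0" --pt "0 0 0 0 0 -8 0" --pt "0 0 0 0 0 -15 0" --pt "0 0 0 0 0 -25 0" --pt "0 0 0 0 0 -40 0" --pt "0 0 0 0 0 -40 0" --force 25

```text
time_s: 34.45
ee_pos: [534.2, -293.1, 158.6]
ee_rot: [-180.0, -0.2, 174.8]
force: [1.3, -0.3, -1.4]
gripper_width: 64.4
gripper_force: 25.0
```

```bash
python3 st.py; python3 - <<'E'
from h import *
T=Cam("top"); g=T.im.mean(2); np.set_printoptions(precision=1,suppress=True,linewidth=200)
def zax(y): return 81.8+.141*(y+162)
for r in (232,238,244,250): 
    row=g[r,246:310]; print(r,row.astype(int).tolist())
for px in ((264.3,240),(289.5,240)):
    y=20
    for _ in range(4): P=T.plane(px,zax(y)); y=(P-O)@Y
    print(px,P,"rack",(P-O)@X,y)
for c in (150,300,91,20):
    n=170+(c-15)*47/400; f=24+(c-22)*43/400; y=100
    for _ in range(4): P=T.plane((c/2.6+190,(n+f)/5.2+195),zax(y)-9); y=(P-O)@Y
    N=T.plane((c/2.6+190,n/2.6+195),zax(y)-9);F=T.plane((c/2.6+190,f/2.6+195),zax(y)-9)
    print("lane mid",P,"rack",(P-O)@X,y,"width",np.linalg.norm(N-F))
E
```

```text
[ 534.24 -293.06  158.65] [-179.97   -0.18  174.82] tool force [-1.29 -0.17  1.37] tq [ 0.05 -0.07  0.04] 64.37052793409225 24.99147891998291 34.45
232 [135, 130, 123, 117, 115, 113, 123, 149, 170, 183, 191, 195, 198, 199, 199, 200, 200, 200, 199, 199, 200, 199, 195, 192, 186, 179, 171, 161, 148, 128, 105, 85, 108, 146, 170, 182, 190, 195, 198, 199, 200, 200, 200, 199, 200, 200, 200, 198, 196, 192, 187, 181, 173, 160, 148, 127, 104, 91, 97, 109, 130, 159, 174, 176]
238 [171, 168, 165, 162, 162, 159, 155, 162, 176, 186, 194, 198, 199, 199, 199, 200, 200, 199, 199, 199, 199, 198, 194, 189, 183, 175, 166, 155, 139, 119, 92, 93, 132, 162, 178, 188, 194, 198, 198, 199, 200, 199, 200, 199, 199, 200, 199, 197, 195, 190, 183, 176, 166, 154, 138, 114, 80, 45, 47, 67, 81, 87, 88, 87]
244 [166, 166, 166, 165, 161, 156, 156, 169, 181, 191, 195, 198, 199, 199, 200, 200, 200, 200, 199, 200, 199, 197, 193, 187, 180, 172, 163, 149, 133, 110, 86, 108, 149, 172, 183, 190, 196, 198, 199, 200, 200, 199, 200, 199, 200, 200, 199, 197, 193, 187, 179, 171, 160, 146, 126, 97, 60, 51, 72, 88, 95, 95, 88, 86]

[... 159 characters left out ...]
 141, 166, 180, 189, 195, 198, 199, 199, 200, 200, 199, 200, 200, 200, 199, 197, 194, 188, 182, 173, 165, 152, 135, 109, 75, 49, 69, 94, 104, 102, 101, 97, 94]
(264.3, 240) [553.8 232.7 108.2] rack -2.6539964379999317 25.045853586859906
(289.5, 240) [553.6 167.1  99. ] rack 4.910235105377715 -40.13210135592355
lane mid [560.6 276.8 105.5] rack -1.1877477227306807 69.62594758763754 width 151.70876137628093
lane mid [542.7 126.   84. ] rack -1.0336042721346494 -82.24873526040612 width 154.49214611872114
lane mid [567.5 335.3 113.8] rack -1.247552531993561 128.53177736373533 width 150.63794687589072
lane mid [575.7 405.1 123.7] rack -1.318943084929602 198.80750903972574 width 149.36688010175706
```

```bash
python3 - <<'E'
from h import *
P=O+X*-1.5+Y*144; print(P, "contact TCP z",81.8+.141*(144+162)-19)
plan([P[0],P[1],215],down(173.2),24)
E
```

```text
[569.06072317 350.66463912   0.        ] contact TCP z 105.946
[-0.0, 0.0, 0.1, 1.1, 26.9, -2.2]
[-0.0, 0.0, 0.1, 1.1, 26.9, -2.2]
[-0.0, 0.0, 0.1, 1.1, 26.9, -2.2]
[-0.0, 0.0, 0.1, 1.2, 26.9, -2.2]
[-0.0, 0.0, 0.1, 1.2, 26.9, -2.2]
[-0.0, 0.0, 0.1, 1.2, 26.9, -2.2]
[-0.0, 0.0, 0.1, 1.3, 26.9, -2.2]
[-0.0, 0.0, 0.1, 1.3, 26.9, -2.2]
[-0.0, 0.0, 0.1, 1.3, 26.9, -2.2]
[-0.0, 0.0, 0.1, 1.4, 26.9, -2.2]
[-0.0, 0.0, 0.1, 1.4, 26.9, -2.2]
[-0.0, 0.0, 0.1, 1.4, 26.9, -2.2]
[-0.0, 0.0, 0.1, 1.5, 26.9, -2.2]
[-0.0, 0.0, 0.1, 1.5, 26.9, -2.2]
[-0.0, 0.0, 0.1, 1.5, 26.9, -2.2]
[-0.0, 0.0, 0.1, 1.6, 26.9, -2.1]
[-0.0, 0.0, 0.1, 1.6, 26.9, -2.1]
[-0.0, 0.0, 0.1, 1.6, 26.9, -2.1]
[-0.0, 0.0, 0.1, 1.7, 26.9, -2.1]
[-0.0, 0.0, 0.1, 1.7, 26.9, -2.1]
[-0.0, 0.0, 0.1, 1.7, 26.9, -2.1]
[-0.0, 0.0, 0.1, 1.8, 26.9, -2.1]
[-0.0, 0.0, 0.1, 1.8, 26.9, -2.1]
[-0.0, 0.0, 0.1, 1.8, 26.9, -2.1]
total turn [-0.3  0.4  1.6] dist 648.1
```

Call:
step_arm --pt "0 0 0.1 1.1 15 -8 0" --pt "0 0 0.1 1.1 25 -8 0" --pt "0 0 0.1 1.1 27 -8 0" --pt "0 0 0.1 1.2 27 -8 0" --pt "0 0 0.1 1.2 27 -8 0" --pt "0 0 0.1 1.2 27 -6 0" --pt "0 0 0.1 1.3 27 -6 0" --pt "0 0 0.1 1.3 27 -4 0"

```text
time_s: 35.5
ee_pos: [543.3, -89.3, 211.5]
ee_rot: [180.0, -0.4, 174.0]
force: [-0.0, 0.6, -1.8]
gripper_width: 64.8
gripper_force: 25.0
```

Call:
step_arm --pt "0 0 0.1 1.3 28 0 0" --pt "0 0 0.1 1.4 28 0 0" --pt "0 0 0.1 1.4 28 0 0" --pt "0 0 0.1 1.4 28 0 0" --pt "0 0 0.1 1.5 28 0 0" --pt "0 0 0.1 1.5 28 0 0" --pt "0 0 0.1 1.5 28 0 0" --pt "0 0 0.1 1.6 28 0 0"

```text
time_s: 36.5
ee_pos: [556.1, 134.1, 211.0]
ee_rot: [-179.9, -0.4, 173.2]
force: [0.8, -0.3, -1.9]
gripper_width: 64.7
gripper_force: 25.0
```

Call:
step_arm --pt "0 0 0 1.6 28 0 0" --pt "0 0 0 1.6 28 0 0" --pt "0 0 0 1.7 28 0 0" --pt "0 0 0 1.7 28 0 0" --pt "0 0 0 1.7 27 0 0" --pt "0 0 0 1.8 24 0 0" --pt "0 0 0 1.8 18 0 0" --pt "0 0 0 0 0 0 0"

```text
time_s: 37.5
ee_pos: [566.9, 314.7, 211.8]
ee_rot: [-179.9, -0.2, 173.3]
force: [0.0, -0.7, -1.9]
gripper_width: 64.5
gripper_force: 25.0
```

```bash
python3 st.py; python3 - <<'E'
from h import *
plan([569,350.6,118],down(173.2),8)
E
```

```text
[566.94 314.7  211.77] [-179.92   -0.24  173.31] tool force [-0.14 -0.66  1.85] tq [ 0.02 -0.   -0.03] 64.49215332249483 24.99055176973343 37.5
[-0.0, -0.0, 0.0, 0.2, 4.5, 11.7]
[-0.0, -0.0, 0.0, 0.2, 4.5, 11.7]
[-0.0, -0.0, 0.0, 0.2, 4.5, 11.7]
[-0.0, -0.0, 0.0, 0.2, 4.5, 11.7]
[-0.0, -0.0, 0.0, 0.2, 4.5, 11.7]
[-0.0, -0.0, 0.0, 0.3, 4.5, 11.7]
[-0.0, -0.0, 0.0, 0.3, 4.5, 11.7]
[-0.0, -0.0, 0.0, 0.3, 4.5, 11.7]
total turn [-0.1 -0.2  0.1] dist 100.4
```

Call:
step_arm --pt "0 -0.2 0 0.5 12 10 0" --pt "0 0 0 0.5 12 15 0" --pt "0 0 0 0.5 12 18 0" --pt "0 0 0 0.3 0 18 0" --pt "0 0 0 0 0 14 0" --pt "0 0 0 0 0 10 0" --pt "0 0 0 0 0 6 0" --pt "0 0 0 0 0 0 0"

```text
time_s: 38.5
ee_pos: [569.9, 349.4, 121.1]
ee_rot: [-179.9, -0.0, 173.2]
force: [1.4, 1.0, -0.9]
gripper_width: 64.8
gripper_force: 25.0
```

```bash
python3 st.py
```

```text
[569.88 349.41 121.1 ] [-179.95   -0.    173.2 ] tool force [-1.26  1.17  0.9 ] tq [-0.01  0.   -0.01] 64.75611099433354 24.990817308425903 38.5
```

Call:
step_arm --pt "0 0 0 0 0 2.5 0" --pt "0 0 0 0 0 2.5 0" --pt "0 0 0 0 0 2 0" --pt "0 0 0 0 0 1.5 0" --pt "0 0 0 0 0 1 0" --pt "0 0 0 0 0 0 0" --pt "0 0 0 0 0 0 0" --pt "0 0 0 0 0 0 0"

```text
time_s: 39.5
ee_pos: [569.9, 349.5, 111.9]
ee_rot: [-180.0, 0.0, 173.2]
force: [-0.5, 0.3, -2.5]
gripper_width: 64.7
gripper_force: 25.0
```

```bash
python3 st.py
```

```text
[569.93 349.52 111.9 ] [-179.96    0.02  173.21] tool force [0.48 0.21 2.53] tq [ 0.   -0.02  0.04] 64.72584019784128 24.990851283073425 39.5
```

Call:
step_arm --pt "0 0 0 0 0 1 0" --pt "0 0 0 0 0 1 0" --pt "0 0 0 0 0 1 0" --pt "0 0 0 0 0 0 0" --pt "0 0 0 0 0 0 0" --pt "0 0 0 0 0 0 0" --pt "0 0 0 0 0 0 0" --pt "0 0 0 0 0 0 0"

```text
time_s: 40.5
ee_pos: [569.9, 349.5, 108.8]
ee_rot: [-180.0, 0.0, 173.2]
force: [0.4, 0.1, -2.3]
gripper_width: 64.7
gripper_force: 25.0
```

Call:
step_arm --pt "0 0 0 0 0 1 0" --pt "0 0 0 0 0 1 0" --pt "0 0 0 0 0 0 0" --pt "0 0 0 0 0 0 0" --pt "0 0 0 0 0 0 0" --pt "0 0 0 0 0 0 0" --pt "0 0 0 0 0 0 0" --pt "0 0 0 0 0 0 0"

```text
time_s: 41.5
ee_pos: [569.9, 349.5, 106.8]
ee_rot: [-180.0, 0.0, 173.2]
force: [-0.4, -0.4, -1.2]
gripper_width: 64.9
gripper_force: 25.0
```

Call:
step_arm --pt "0 0 0 0 0 0.8 0" --pt "0 0 0 0 0 0.8 0" --pt "0 0 0 0 0 0 0" --pt "0 0 0 0 0 0 0" --pt "0 0 0 0 0 0 0" --pt "0 0 0 0 0 0 0" --pt "0 0 0 0 0 0 0" --pt "0 0 0 0 0 0 0"

```text
time_s: 42.5
ee_pos: [570.0, 349.6, 106.6]
ee_rot: [-180.0, 0.1, 173.2]
force: [-2.3, -1.7, 6.4]
gripper_width: 64.7
gripper_force: 25.0
```

```bash
python3 st.py
```

```text
[570.01 349.58 106.61] [-179.99    0.06  173.21] tool force [ 2.03 -1.92 -6.36] tq [ 0.25  0.36 -0.02] 64.66513553276096 24.992746710777283 42.5
```

Contact at 106.6 mm, as predicted for the runners. I'll open gently and lift away.

Call:
step_arm --pt "0 0 0 0 0 -0.4 0" --pt "0 0 0 0 0 0 0.73" --pt "0 0 0 0 0 0 0.76" --pt "0 0 0 0 0 0 0.8" --pt "0 0 0 0 0 0 0.85" --pt "0 0 0 0 0 0 0.9" --pt "0 0 0 0 0 0 0.95" --pt "0 0 0 0 0 0 1" --force 8

```text
time_s: 43.5
ee_pos: [569.9, 349.5, 105.6]
ee_rot: [-180.0, 0.0, 173.2]
force: [-0.0, -0.1, 0.0]
gripper_width: 90.8
gripper_force: 0.1
```

Call:
step_arm --pt "0 0 0 0 -2 -2 1" --pt "0 0 0 0 0 -6 1" --pt "0 0 0 0 0 -8 1" --pt "0 0 0 0 0 -10 1" --pt "0 0 0 0 0 -14 1" --pt "0 0 0 0 0 -20 1" --pt "0 0 0 0 0 -30 1" --pt "0 0 0 0 0 -30 1"

```text
time_s: 44.5
ee_pos: [569.6, 347.7, 227.5]
ee_rot: [-180.0, 0.0, 173.2]
force: [-0.0, -1.0, -0.2]
gripper_width: 91.3
gripper_force: 0.0
```

```bash
python3 st.py; python3 - <<'E'
from h import *
plan([430,480,260],down(173.2),8)
E
```

```text
[569.63 347.67 227.49] [-179.99    0.05  173.21] tool force [-0.11 -1.01  0.16] tq [-0.04 -0.03 -0.  ] 91.30374684418062 0.0 44.5
[-0.0, 0.0, 0.0, 19.3, 14.4, -4.1]
[-0.0, 0.0, 0.0, 19.3, 14.4, -4.1]
[-0.0, 0.0, 0.0, 19.3, 14.4, -4.1]
[-0.0, 0.0, 0.0, 19.3, 14.4, -4.1]
[-0.0, 0.0, 0.0, 19.3, 14.4, -4.1]
[-0.0, 0.0, 0.0, 19.3, 14.4, -4.1]
[-0.0, 0.0, 0.0, 19.3, 14.4, -4.1]
[-0.0, 0.0, 0.0, 19.3, 14.4, -4.1]
total turn [-0.  0.  0.] dist 195.1
```

Now I'll move clear so the top view can be checked by numbers.

Call:
step_arm --pt "0 0 0 19 14 -4 1" --pt "0 0 0 19 14 -4 1" --pt "0 0 0 19 14 -4 1" --pt "0 0 0 19 14 -4 1" --pt "0 0 0 19 14 -4 1" --pt "0 0 0 19 14 -4 1" --pt "0 0 0 19 14 -4 1" --pt "0 0 0 19 14 -4 1"

```text
time_s: 45.5
ee_pos: [430.8, 477.9, 257.8]
ee_rot: [-180.0, 0.0, 173.2]
force: [-0.2, -0.3, 0.3]
gripper_width: 91.2
gripper_force: 0.0
```

```bash
python3 st.py; python3 - <<'E'
from h import *
T,S=Cam("top"),Cam("scene"); g=T.im.mean(2)
for r in (215,222,228,236,244,252,258,264): print(r,g[r,206:306].astype(int).tolist())
for c,(x0,y0,x1,y1) in ((T,(248,260,275,286)),(S,(378,218,414,258))):
    i=c.im.astype(int); rr=i[...,2]-np.maximum(i[...,0],i[...,1]); m=np.zeros(rr.shape,np.uint8); m[y0:y1,x0:x1]=(rr[y0:y1,x0:x1]>25)*255; k=cv2.convexHull(big(m)); print("collar",cen(k),cv2.contourArea(k),cv2.boundingRect(k))
gs=S.im.mean(2)
m=((gs>150)&(S.hsv[...,1]<50)).astype(np.uint8)*255; k=np.zeros_like(m); k[225:360,310:450]=m[225:360,310:450]
for c in cv2.findContours(k,cv2.RETR_EXTERNAL,cv2.CHAIN_APPROX_NONE)[0]:
    if cv2.contourArea(c)>300: print("S white",cv2.minAreaRect(c),cv2.contourArea(c))
E
```

```text
[430.77 477.92 257.78] [-179.96    0.01  173.21] tool force [ 0.2  -0.36 -0.3 ] tq [-0.02  0.04  0.02] 91.23626748492187 0.0 45.5
215 [175, 176, 184, 183, 162, 153, 156, 152, 140, 126, 107, 89, 88, 93, 96, 99, 102, 105, 109, 121, 134, 147, 167, 185, 195, 201, 202, 203, 204, 203, 204, 203, 203, 204, 204, 204, 203, 201, 197, 191, 185, 176, 166, 153, 136, 114, 103, 127, 155, 175, 188, 197, 201, 203, 204, 204, 203, 203, 204, 204, 204, 204, 203, 202, 200, 195, 190, 183, 174, 162, 147, 125, 100, 97, 127, 160, 180, 192, 198, 202, 203, 204, 204, 204, 203, 203, 204, 202, 203, 202, 199, 195, 188, 181, 171, 160, 154, 157, 168, 176]
222 [172, 175, 175, 172, 171, 173, 174, 178, 181, 184, 184, 182, 180, 177, 170, 167, 168, 173, 178, 177, 165, 154, 156, 163, 168, 176, 178, 176, 177, 179, 179, 183, 182, 178, 176, 175, 175, 172, 171, 171, 167, 160, 150, 138, 122, 101, 99, 133, 166, 183, 191, 193, 195, 197, 198, 198, 198, 198, 201, 202, 202, 202, 202, 199, 195, 190, 183, 176, 166, 152, 134, 109, 94, 119, 159, 181, 192, 198, 202, 203, 204, 203, 204, 204, 203, 204, 204, 204, 203, 202, 199, 195, 188, 180
[... 2746 characters left out ...]
32, 129, 123, 108, 93, 87, 84, 82, 83, 87, 87, 86, 87, 88, 86, 86, 86, 85, 86, 85, 85, 82, 80, 104, 141, 163, 173, 181, 186, 189, 188, 187, 189, 191, 193, 194, 195, 196, 196, 197, 195, 189, 182, 174, 163, 147, 129, 102, 79, 72, 72, 74, 79, 84]
collar [258.956621   273.12100457] 219.0 (250, 265, 20, 16)
collar [394.16498316 236.8973064 ] 297.0 (385, 226, 21, 23)
S white ((422.5, 345.0), (28.0, 53.0), 90.0) 564.0
S white ((329.0, 333.0), (38.0, 52.0), 0.0) 737.5
S white ((355.96148681640625, 314.80767822265625), (117.31908416748047, 16.36365509033203), 33.690067291259766) 452.0
S white ((370.37078857421875, 277.60675048828125), (154.75967407226562, 66.56786346435547), 32.00538635253906) 5535.0
```

The numbers agree. Three tins lie touching at an even 26 px pitch, parallel across the lane, and the collar is back at exactly its first pixels in both views. The green-tray tin was seen seated. I'm handing the job in.

```bash
python3 -c "
from workcell import *
print(job_done())"
```

```text
the job is handed in; nothing more can be done
None
```

I handed the job in at about 46 s: the front tin is issued and lies in the green tray's ribs, the lever is back with its collar home, and the fresh tin lies across the lane against the last tin (I viewed 11 pictures, one over the limit of 10).

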